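# Lay out the take-in set round the ink pad

## Task

Lay out the marking set round the flat black ink pad, which stays where it lies: the white label block behind the pad (on the side away from you) with its long side parallel to the pad's long side, and the round pin tin to the left of the pad, each on the counter, lined up with the middle of the pad's side and about 3 cm clear of it. Stand the thread spool upright on the middle of the tin's lid, and stand the rubber stamp upright on the middle of the pad's closed lid with its foot lengthwise along the pad. Leave the rolled tape and the marker pen where they are.

Things in the scene. Friction and masses are not known exactly. Their poses are not given: they have to be found in the camera images.
- ink_pad: flat black closed stamp pad, fixed to the counter, 75 mm (x) by 110 mm (y) by 19 mm high; its lid is fixed shut and things rest on it 18 mm above the counter. Origin: centre of the underside. Its x axis points away from the robot (behind), its y axis to the left along its long side; it lies turned by up to 0.45 rad, so behind and left follow its own sides
- label_block: white rectangular block of number labels, 35 mm (x) by 70 mm (y) by 31 mm high, loose. Origin: centre of the underside, z up; x is across its narrow width (the grasp), y along its length. Its place: origin 85 mm along the pad's x axis from the pad's origin (30 mm gap)
- pin_tin: round flat pin tin with a green lid and cream side, diameter 66 mm, 26 mm high, loose, lid fixed on; things rest on the lid 25 mm above the counter. Origin: centre of the underside, z up. Its place: origin 118 mm along the pad's y axis from the pad's origin (30 mm gap)
- thread_spool: white thread spool standing upright, flanges of diameter 29 mm, waist of diameter 20 mm, 44 mm high, loose. Origin: centre of the underside, z up
- rubber_stamp: wooden rubber stamp standing on its foot, loose: foot 26 mm (x) by 52 mm (y) by 22 mm high, above it a slimmer turned handle on the axis up to 85 mm, 26 mm wide between 46 and 85 mm above its underside (grasp there, any direction). Origin: centre of the underside, z up, y along the foot. It is tall: the gripper's body can strike it when a low thing is handled close beside it
- tape_roll: yellow rolled tailor's tape, 54 by 49 by 18 mm, a bystander to be left alone. Origin: underside near its centre
- marker_pen: white marker pen with a black cap lying flat, 136 mm (x) by 11 mm by 11 mm, a bystander to be left alone. Origin: centre of the underside
Things that resemble listed ones, but are neither listed nor needed, are in the scene too. What is shaped like the pin_tin but pink is not meant.

How it is judged:
At the end, for the whole second after the job is handed in: Block 85 mm behind and tin 118 mm left of the pad's centre, along its axes, each within 13 mm, on the counter, block parallel within 0.2 rad; spool on the tin within 10 mm of its centre; stamp on the pad within 12 mm of its centre, foot along it within 0.25 rad; all upright within 0.1 rad, at rest (x of label_block in the frame of ink_pad between 0.072 and 0.098 m and y of label_block in the frame of ink_pad between -0.013 and 0.013 m and x of pin_tin in the frame of ink_pad between -0.013 and 0.013 m and y of pin_tin in the frame of ink_pad between 0.105 and 0.131 m and x of rubber_stamp in the frame of ink_pad between -0.012 and 0.012 m and y of rubber_stamp in the frame of ink_pad between -0.012 and 0.012 m and angle between the y axis of label_block and the y axis of ink_pad, either way round below 0.2 rad and angle between the y axis of rubber_stamp and the y axis of ink_pad, either way round below 0.25 rad and height (world z) of label_block between -0.005 and 0.006 m and height (world z) of pin_tin between -0.005 and 0.006 m and z of rubber_stamp in the frame of ink_pad between 0.013 and 0.024 m and horizontal distance between thread_spool and pin_tin below 0.01 m and z of thread_spool in the frame of pin_tin between 0.021 and 0.031 m and angle between each of label_block, pin_tin, thread_spool, rubber_stamp's own z axis and vertical below 0.1 rad and linear speed of each of label_block, pin_tin, thread_spool, rubber_stamp below 0.01 m/s); the robot touches nothing.
It fails at once if bystander moved: tape roll more than 15 mm (distance of tape_roll from where it was at the start of the episode above 0.015 m).
It fails at once if bystander moved: marker pen more than 15 mm (distance of marker_pen from where it was at the start of the episode above 0.015 m).
It also fails if it takes over 109 s, if anything falls off the work surface, if the arm or the gripper's body presses on something with over 40 N, if the wrist force passes 120 N, or if a joint passes its speed limit or range.

## Robot

A 7-joint arm with a two-finger parallel gripper is mounted at the origin on the work surface; the furniture and walls round the work are solid. World frame = base frame: x ahead of the robot, y to its left, z up, the work surface at z = 0. Lengths are in m, angles in rad, forces in N, time in s.
With the tool pointing down it reaches from about 0.425 to 0.875 m from the base axis. Payload 4.7 kg.
Tool frame: the origin (TCP) lies at the very end of the fingers, on their centre line; the grasp point (between the pads) lies 19 mm behind it; z points along the fingers, y is the line along which they close (so a half turn about z gives the same grasp; the last joint's range is limited). The gripper opens to 85 mm and grips with 20 to 120 N. Pads are 22 mm wide; open, the fingers measure 114 mm over their backs; the gripper's body (76 mm by 85 mm) begins 54 mm behind the grasp point. The pads swing forward as they close: fully open they stand 13 mm farther back than shut.
Start: joints at [-1.267, 0.321, -0.07, 1.45, 0.023, 1.371, -0.057], TCP at [0.186, 0.623, 0.231] pointing down, gripper open.
Joint ranges: [-2.86, 2.86], [-0.3, 2.09], [-1.38, 1.24], [0.06, 2.45], [-1.56, 4.7], [0.09, 2.05], [-2.69, 2.69]. Speed limits (rad/s): [2.57, 2.57, 3.14, 3.14, 3.14, 3.14, 3.14].

## Interface

Orientations are given as a unit quaternion [x, y, z, w].
In Python, from cell import env, grab_frame, camera_params, sign_off gives the robot as it stands.
- The arm moves only by the tool send_rows, never from a script. Its argument "steps" is a list of rows, each an object with "dp": the shift along the tool's x, y, z in units of 400 mm (1.0 is 400 mm), a list of three; "roll": the turn about the tool's z in units of 90 degrees (1.0 is 90 degrees); "hand": the opening, from -1 (shut) to 1 (fully open). In form: [{"dp": [x, y, z], "roll": roll, "hand": hand}, ...]. A call has 1 to 5 rows; each row is the pose to reach, as a shift and turn from the pose commanded when the call began, along the tool's axes at that moment; what a row does not reach only later rows make up. A row lasts 1/12 s, in which the tool goes at most 41.7 mm and 7.16 degrees, less where a joint would pass 70% of its speed; a pose out of reach is approached as far as the arm can. A call with a number of a shift or a turn outside -1 to 1 is refused whole. A call with a gripper value outside its range is refused whole. The fingers move at their own pace and stop on an object; "newtons" is the grip in N (left out, the last holds). Time passes only in rows, so rows that repeat a pose let the fingers close. It gives the time, the measured TCP pose, the force, the opening and the grip force at its end, in the units of the state.
- env.get_obs(): the state, without advancing time (a new reading comes with each control period).
- grab_frame(name): name is "scene" or "side" or "wrist"; returns the picture (400x640x3 uint8, red, green, blue); there is no depth.
- camera_params(name): a dict with "fx", "fy", "cx", "cy" (pixels), "dist" ([k1, k2, p1, p2, k3] as OpenCV has them; the pictures are not rectified), "R" (3x3) and "t" (3): a world point X has camera coordinates R X + t. Camera axes: x right, y down, z forward; pixel columns grow to the right and rows downward; lengths in m; the calibration is good to about 2 mm. A picture is of the moment at which its call begins: read the wrist's pose just before it. camera_params takes no time and is no camera call; for the wrist camera it gives the pose at the moment of the call.
- sign_off(): hands the job in; it is judged then, once.
The state is a dict: "clock": time; "qpos": joint angles; "joint_vel": joint speeds; "tau": joint torques, N m; "tool_pos": TCP position; "ee_rot": TCP orientation; "force": force on the tool from outside, world axes, zero at the start; "moment": the same for the moment, N m; "width": opening from 0.0 (shut) to 1.0 (fully open); "grip_force": force on a finger pad.
Only numpy, scipy, OpenCV 4.12 (cv2) and the standard library are available. Lean on these libraries where they do the work, as an engineer would, in place of code of your own. Each camera call takes 0.05 s, during which the arm holds its last target. There are 200 camera calls.

## Working session

There is one attempt and no reset: what is moved stays moved. The work goes in short steps, Python scripts to look and compute and a tool call to move; the robot and the scene stay as the last step left them, time stands still between calls to the robot, and variables do not carry over. Pictures are saved under pics/ and viewed, at most 14 in all, crops included, and the job is handed in when it is done.

Besides the shell and the picture viewer there is one more tool, called after "Request:" as name(argument=value, ...) on one line, values as JSON. send_rows: Moves the arm, as the interface text tells. Shifts and turns lie within -1 to 1; 1 stands for 400 mm of shift or 90 degrees of turn. Its arguments: {"type":"object","properties":{"steps":{"type":"array"},"newtons":{"type":"number"}},"required":["steps"]}

```bash
ls; mkdir -p pics; python3 - <<'E'
from cell import env, grab_frame, camera_params
import cv2
o=env.get_obs(); print({k:(o[k]) for k in('clock','tool_pos','ee_rot','width')})
for n in('scene','side'):
    cv2.imwrite(f'pics/{n}0.png',grab_frame(n)[:,:,::-1]); p=camera_params(n); print(n,p)
E
```

```text
pics
{'clock': 0.0, 'tool_pos': array([0.18561507, 0.62237861, 0.23022786]), 'ee_rot': array([ 1.44346422e-01,  9.89526759e-01, -9.46359137e-04, -8.71949476e-05]), 'width': 1.0010508800943525}
scene {'fx': 459.9078290327179, 'fy': 459.9078290327179, 'cx': 321.97127235248865, 'cy': 195.34284441005315, 'dist': array([0.03056718, 0.        , 0.        , 0.        , 0.        ]), 'R': array([[ 0.75272113, -0.65815521, -0.01557618],
       [-0.49907343, -0.55503241, -0.66548083],
       [ 0.42934439,  0.50869514, -0.7462524 ]]), 't': array([-0.4661975 ,  0.03526452,  1.00115625])}
side {'fx': 402.5488420909249, 'fy': 402.5488420909249, 'cx': 326.4097277338015, 'cy': 201.28922403328303, 'dist': array([0.0277727, 0.       , 0.       , 0.       , 0.       ]), 'R': array([[ 0.94534591, -0.3260322 , -0.00491162],
       [-0.13001315, -0.36307987, -0.92264272],
       [ 0.29902792,  0.87285509, -0.38562454]]), 't': array([-0.43746734, -0.05223846,  1.03512873])}
```

View pics/scene0.png

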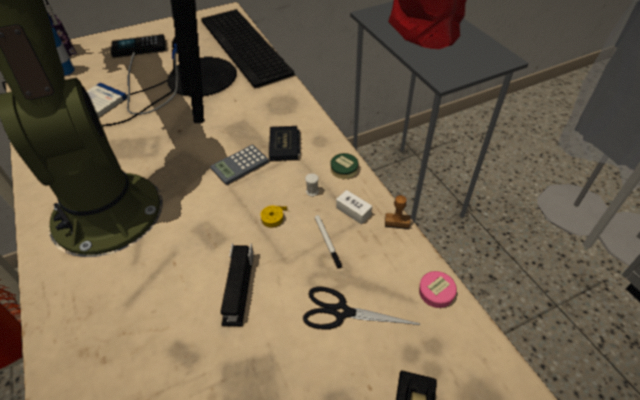

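View pics/side0.png

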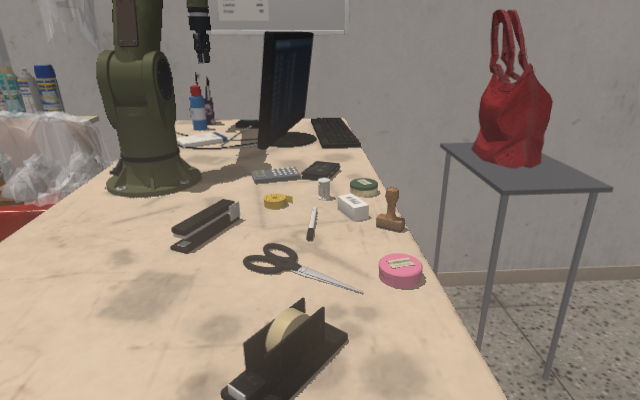

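Candidates: pad – black (284,142), versus the stapler (237,285) and dispenser (417,385). Tin – green (344,163), versus pink (438,288). Block – white (354,205). Spool (312,184), stamp (398,213), tape (272,215) and pen (328,240) each have no lookalike nearby. I choose the green tin and the pad at (284,142), and check them in a crop.

```bash
python3 - <<'E'
import cv2
a=cv2.imread('pics/scene0.png'); cv2.imwrite('pics/c1.png',cv2.resize(a[115:265,250:430],None,fx=4,fy=4,interpolation=cv2.INTER_CUBIC)[:600])
b=cv2.imread('pics/side0.png'); cv2.imwrite('pics/c2.png',cv2.resize(b[150:250,250:410],None,fx=5,fy=5,interpolation=cv2.INTER_CUBIC))
E
```

```text
(no output)
```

View pics/c1.png

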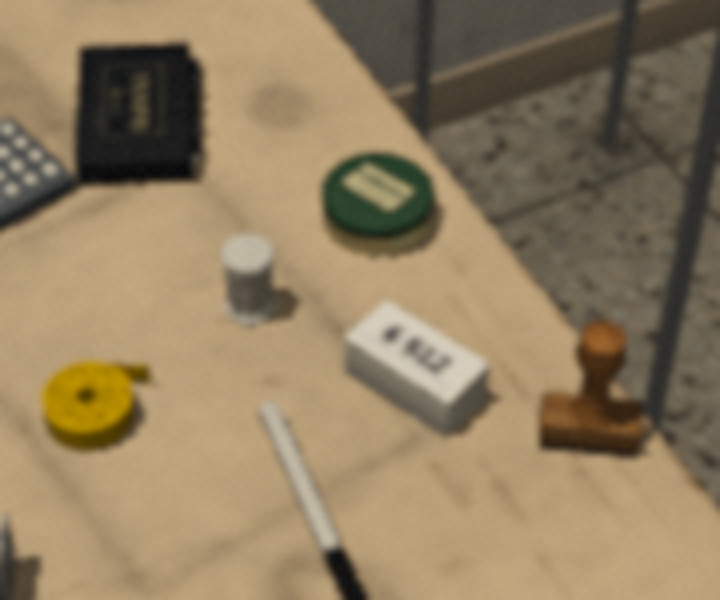

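View pics/c2.png

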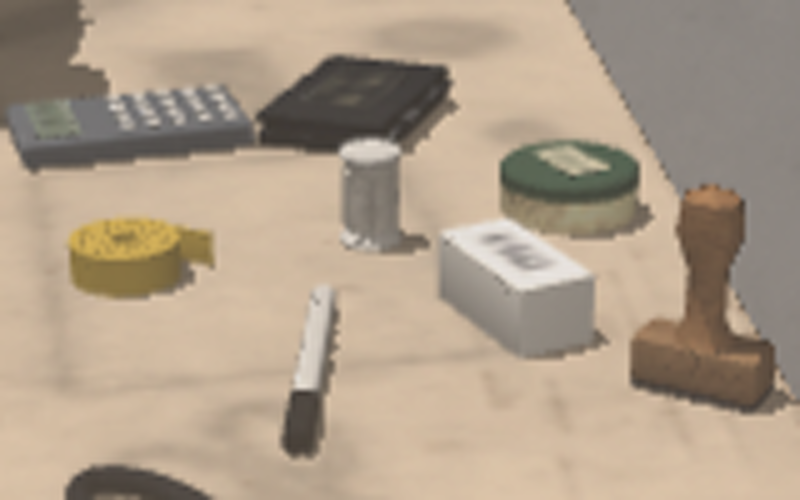

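```bash
cat > h.py <<'E'
import numpy as np, cv2
from cell import env, grab_frame, camera_params
from scipy.spatial.transform import Rotation as Ro
def unproj(px,z,p):
    K=np.array([[p['fx'],0,p['cx']],[0,p['fy'],p['cy']],[0,0,1.]])
    q=cv2.undistortPoints(np.array(px,float).reshape(-1,1,2),K,np.array(p['dist'])).reshape(-1,2)
    d=np.c_[q,np.ones(len(q))]@p['R']; c=-p['R'].T@p['t']
    return (c+d*((z-c[2])/d[:,2])[:,None])[:,:2]
def proj(X,p):
    K=np.array([[p['fx'],0,p['cx']],[0,p['fy'],p['cy']],[0,0,1.]])
    return cv2.projectPoints(np.array(X,float).reshape(-1,1,3),cv2.Rodrigues(p['R'])[0],p['t'],K,np.array(p['dist']))[0].reshape(-1,2)
E
python3 - <<'E'
from h import *
np.set_printoptions(precision=4,suppress=True)
S,D=camera_params('scene'),camera_params('side')
c1=lambda l:np.array(l)/4+[250,115]
c2=lambda l:np.array(l)/5+[250,150]
for n,z,a,b in [('pad',.019,[(82,47),(188,43),(191,167),(80,168)],[(338,57),(450,66),(393,139),(260,113)]),
 ('tin',.026,[(378,195)],[(570,170)]),('spool',.044,[(248,253)],[(370,152)]),
 ('block',.031,[(388,303),(487,368),(447,408),(347,345)],[(522,222),(594,282),(520,293),(440,232)]),
 ('stamptop',.085,[(603,340)],[(712,195)]),('stampfoot',.022,[(541,397),(641,402)],[(632,347),(755,372)]),
 ('pen',.01,[(268,405),(350,600)],[(322,290),(300,450)]),('tape',.018,[(88,398)],[(125,240)]),('edge',0,[(320,10),(700,490)],[(570,5),(798,400)])]:
    for P in (unproj(c1(a),z,S),unproj(c2(b),z,D)):
        print(n,P.round(4).tolist(),'mean',P.mean(0))
        if len(P)>1: print('   len/ang',[(round(float(np.hypot(*d)),3),round(float(np.arctan2(d[1],d[0])),3)) for d in np.roll(P,-1,0)-P])
o=env.get_obs(); print(Ro.from_quat(o['ee_rot']).as_matrix())
E
```

```text
pad [[0.4226, -0.0296], [0.4743, -0.0712], [0.4045, -0.1598], [0.3556, -0.1168]] mean [ 0.4142 -0.0944]
   len/ang [(0.066, -0.678), (0.113, -2.238), (0.065, 2.42), (0.11, 0.916)]
pad [[0.4238, -0.038], [0.4765, -0.0749], [0.4071, -0.1782], [0.3563, -0.1172]] mean [ 0.4159 -0.1021]
   len/ang [(0.064, -0.612), (0.124, -2.162), (0.079, 2.266), (0.104, 0.865)]
tin [[0.4649, -0.2555]] mean [ 0.4649 -0.2555]
tin [[0.4633, -0.2657]] mean [ 0.4633 -0.2657]
spool [[0.3691, -0.2544]] mean [ 0.3691 -0.2544]
spool [[0.3681, -0.2585]] mean [ 0.3681 -0.2585]
block [[0.4087, -0.3234], [0.4157, -0.3911], [0.3814, -0.3964], [0.3722, -0.3307]] mean [ 0.3945 -0.3604]
   len/ang [(0.068, -1.469), (0.035, -2.989), (0.066, 1.711), (0.037, 0.199)]
block [[0.4123, -0.3298], [0.4143, -0.3989], [0.3825, -0.3991], [0.3754, -0.3287]] mean [ 0.3961 -0.3641]
   len/ang [(0.069, -1.542), (0.032, -3.137), (0.071, 1.671), (0.037, -0.031)]
stamptop [[0.4352, -0.4461]] mean [ 0.4352 -0.4461]
stamptop [[0.4344, -0.4535]] mean [ 0.4344 -0.4535]
stampfoot [[0.4283, -0.4187], [0.4642, -0.4554]] mean [ 0.4463 -0.437 ]
   len/ang [(0.051, -0.796), (0.051, 2.346)]
stampfoot [[0.4109, -0.4416], [0.4442, -0.4763]] mean [ 0.4276 -0.4589]
   len/ang [(0.048, -0.807), (0.048, 2.335)]
pen [[0.3254, -0.3205], [0.2757, -0.4388]] mean [ 0.3006 -0.3796]
   len/ang [(0.128, -1.968), (0.128, 1.173)]
pen [[0.3243, -0.3242], [0.2745, -0.4568]] mean [ 0.2994 -0.3905]
   len/ang [(0.142, -1.93), (0.142, 1.211)]
tape [[0.2541, -0.2589]] mean [ 0.2541 -0.2589]
tape [[0.2545, -0.261]] mean [ 0.2545 -0.261 ]
edge [[0.573, -0.0849], [0.4585, -0.5039]] mean [ 0.5157 -0.2944]
   len/ang [(0.434, -1.838), (0.434, 1.304)]
edge [[0.6168, 0.078], [0.4711, -0.4639]] mean [ 0.544  -0.1929]
   len/ang [(0.561, -1.833), (0.561, 1.308)]
[[-0.9583  0.2857 -0.0004]
 [ 0.2857  0.9583 -0.0017]
 [-0.0001 -0.0018 -1.    ]]
```

```bash
python3 - <<'E'
from h import *
np.set_printoptions(precision=3,suppress=True)
S,D=camera_params('scene'),camera_params('side')
print('base',unproj([(205,75),(172,75),(237,75),(205,95)],0.0,S),unproj([(290,138),(316,138)],0,D))
# screen edges: scene near-bottom corner (197,121); side bottom-near (262,148), bottom far (307,118?) top (265,50),(312,32)
for z in (.0,.05,.1,.15,.2): print(z,unproj([(198,121)],z,S),unproj([(261,148),(306,122)],z,D))
for z in (.3,.4,.5): print(z,unproj([(268,38),(312,32)],z,D))
E
```

```text
base [[0.433 0.304]
 [0.362 0.368]
 [0.503 0.241]
 [0.382 0.22 ]] [[0.437 0.328]
 [0.525 0.296]]
0.0 [[0.308 0.135]] [[0.313 0.227]
 [0.571 0.579]]
0.05 [[0.284 0.074]] [[0.282 0.042]
 [0.503 0.343]]
0.1 [[0.26  0.013]] [[ 0.251 -0.143]
 [ 0.435  0.108]]
0.15 [[ 0.236 -0.048]] [[ 0.22  -0.328]
 [ 0.367 -0.128]]
0.2 [[ 0.212 -0.109]] [[ 0.189 -0.514]
 [ 0.299 -0.364]]
0.3 [[  0.933   3.082]
 [-23.207 -76.597]]
0.4 [[-0.779 -5.412]
 [24.523 78.103]]
0.5 [[ -2.492 -13.905]
 [ 72.252 232.803]]
```

```bash
python3 - <<'E'
import cv2,numpy as np
from h import *
a=cv2.resize(cv2.imread('pics/side0.png')[0:160,160:400],(800,533)); cv2.imwrite('pics/m.png',a)
cv2.imwrite('pics/w0.png',grab_frame('wrist')[:,:,::-1])
E
```

```text
(no output)
```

View pics/m.png

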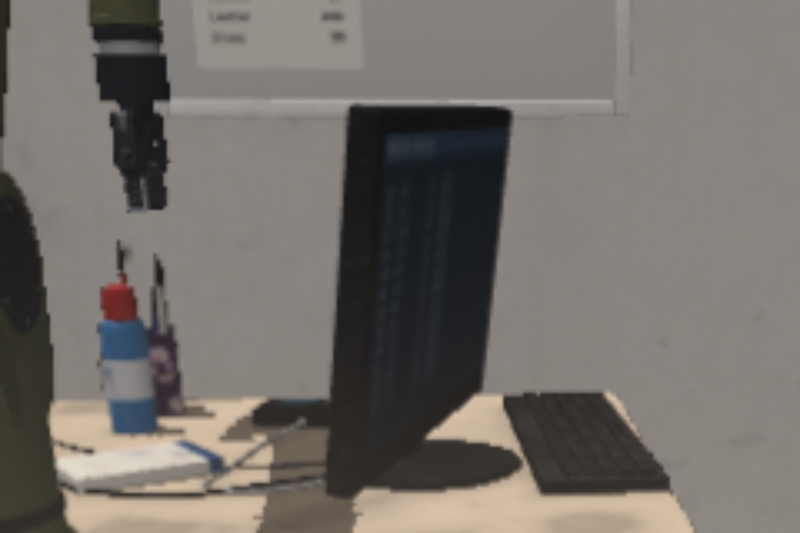

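The crops confirm the choice: pad with lid corners at about (270–298, 126–157), and the green-lidded tin at (344,164). The monitor (top about z 0.35) stands between the arm and the work, so I lift the arm over it first.

Request:
send_rows(steps=[{"dp": [0, 0, -0.55], "roll": 0, "hand": 1}, {"dp": [0, 0, -0.55], "roll": 0, "hand": 1}, {"dp": [0, 0, -0.55], "roll": 0, "hand": 1}, {"dp": [0, 0, -0.55], "roll": 0, "hand": 1}, {"dp": [0, 0, -0.55], "roll": 0, "hand": 1}])

```text
clock: 0.57
tool_pos: [0.1856, 0.6223, 0.4416]
ee_rot: [0.144, 0.99, -0.0, -0.0]
force: [-0.3, 1.5, -0.1]
width: 0.998
grip_force: 0.0
```

```bash
cat >> h.py <<'E'
def go(x,y,z,yaw,base=None,show=True):
    """dp/roll from measured (or given) pose; yaw = angle of tool y axis in world (mod pi)"""
    if base is None:
        o=env.get_obs(); p=o['tool_pos']; M=Ro.from_quat(o['ee_rot']).as_matrix()
        a=np.arctan2(M[1,1],M[0,1])
    else: p,a=np.array(base[:3]),base[3]
    e=np.array([x,y,z])-p
    X=np.array([-np.sin(a)*-1*-1,np.cos(a)]) # tool x for tool z down: x = y cross z
    X=np.array([-np.sin(a),np.cos(a)]); 
    M=np.c_[[-np.sin(a)*-1,-np.cos(a),0],[np.cos(a),np.sin(a),0],[0,0,-1]]
    M[:,0]=np.cross(M[:,1],M[:,2])
    d=(yaw-a+np.pi/2)%np.pi-np.pi/2
    dp=M.T@e/0.4; print('dp',dp.round(4).tolist(),'roll',round(float(-d/(np.pi/2)),4),'| now',p.round(4).tolist(),round(float(a),3),'dist mm',round(float(np.linalg.norm(e)*1000)))
E
sed -i '/X=np.array/d' h.py
python3 - <<'E'
from h import *
o=env.get_obs();print(o['clock'],o['tool_pos'],o['qpos'].round(2))
go(.45,.42,.45,.9)
go(.5,.0,.45,.1,base=(.45,.42,.45,.9))
E
```

```text
0.5667 [0.18563021 0.62233302 0.4415569 ] [-1.28  0.32 -0.06  1.04  0.02  1.78 -0.05]
dp [-0.7779, -0.2959, -0.0211] roll 0.2425 | now [0.1856, 0.6223, 0.4416] 1.281 dist mm 333
dp [-0.7506, -0.7448, 0.0] roll 0.5093 | now [0.45, 0.42, 0.45] 0.9 dist mm 423
```

Request:
send_rows(steps=[{"dp": [-0.78, -0.3, -0.03], "roll": 0.24, "hand": 1}, {"dp": [-0.78, -0.3, -0.03], "roll": 0.24, "hand": 1}, {"dp": [-0.78, -0.3, -0.03], "roll": 0.24, "hand": 1}, {"dp": [-0.78, -0.3, -0.03], "roll": 0.24, "hand": 1}, {"dp": [-0.78, -0.3, -0.03], "roll": 0.24, "hand": 1}])

```text
clock: 0.98
tool_pos: [0.3518, 0.4943, 0.4471]
ee_rot: [0.327, 0.945, -0.0, 0.0]
force: [0.9, 0.5, -0.3]
width: 1.004
grip_force: 0.0
```

```bash
python3 - <<'E'
from h import *
o=env.get_obs();print(o['clock'],o['tool_pos'],o['qpos'].round(2),o['force'])
go(.52,.25,.45,.5)
go(.5,-.05,.45,0)
E
```

```text
0.9833 [0.3518487  0.49427582 0.44709293] [-1.06  0.22  0.09  1.15 -0.02  1.77 -0.08] [ 0.90269575  0.50625312 -0.30044333]
dp [-0.7081, -0.2198, -0.0073] roll 0.2571 | now [0.3518, 0.4943, 0.4471] 0.904 dist mm 297
dp [-1.1327, -0.84, -0.0073] roll 0.5754 | now [0.3518, 0.4943, 0.4471] 0.904 dist mm 564
```

Request:
send_rows(steps=[{"dp": [-0.71, -0.22, -0.01], "roll": 0.26, "hand": 1}, {"dp": [-0.71, -0.22, -0.01], "roll": 0.26, "hand": 1}, {"dp": [-0.71, -0.22, -0.01], "roll": 0.26, "hand": 1}, {"dp": [-0.71, -0.22, -0.01], "roll": 0.26, "hand": 1}, {"dp": [-0.71, -0.22, -0.01], "roll": 0.26, "hand": 1}])

```text
clock: 1.4
tool_pos: [0.4696, 0.3223, 0.4499]
ee_rot: [0.513, 0.859, 0.0, -0.0]
force: [0.7, 0.6, 0.3]
width: 1.003
grip_force: 0.0
```

```bash
python3 - <<'E'
from h import *
o=env.get_obs();print(o['clock'],o['tool_pos'],o['qpos'].round(2),o['force'])
go(.48,-.05,.45,0)
E
```

```text
1.4 [0.46959128 0.32226172 0.44987547] [-0.87  0.14  0.25  1.25 -0.04  1.76 -0.13] [0.65412377 0.62327689 0.30222892]
dp [-0.8317, -0.4184, -0.0003] roll 0.3145 | now [0.4696, 0.3223, 0.4499] 0.494 dist mm 372
```

Request:
send_rows(steps=[{"dp": [-0.83, -0.42, 0], "roll": 0.31, "hand": 1}, {"dp": [-0.83, -0.42, 0], "roll": 0.31, "hand": 1}, {"dp": [-0.83, -0.42, 0], "roll": 0.31, "hand": 1}, {"dp": [-0.83, -0.42, 0], "roll": 0.31, "hand": 1}, {"dp": [-0.83, -0.42, 0], "roll": 0.31, "hand": 1}])

```text
clock: 1.82
tool_pos: [0.4741, 0.1138, 0.4497]
ee_rot: [0.706, 0.708, 0.0, -0.0]
force: [0.7, -0.2, 0.4]
width: 1.002
grip_force: 0.0
```

```bash
python3 - <<'E'
from h import *
o=env.get_obs();print(o['clock'],o['tool_pos'],o['qpos'].round(2),o['force'])
go(.48,-.12,.45,0)
E
```

```text
1.8167 [0.47411904 0.11380695 0.44973068] [-0.72 -0.06  0.41  1.44  0.02  1.75 -0.31] [ 0.74552174 -0.20773498  0.42834143]
dp [-0.5846, 0.0124, -0.0007] roll 0.0025 | now [0.4741, 0.1138, 0.4497] 0.004 dist mm 234
```

Request:
send_rows(steps=[{"dp": [-0.6, 0, 0], "roll": 0.2, "hand": 1}, {"dp": [-0.6, 0, 0], "roll": 0.2, "hand": 1}, {"dp": [-0.6, 0, 0], "roll": 0.2, "hand": 1}, {"dp": [-0.6, 0, 0], "roll": 0.2, "hand": 1}, {"dp": [-0.6, 0, 0], "roll": 0.2, "hand": 1}])

```text
clock: 2.23
tool_pos: [0.4757, -0.0945, 0.4499]
ee_rot: [0.806, 0.591, 0.0, -0.0]
force: [1.0, 0.3, -0.6]
width: 1.003
grip_force: 0.0
```

Request:
send_rows(steps=[{"dp": [-0.2, 0, 0], "roll": 0, "hand": 1}, {"dp": [-0.2, 0, 0], "roll": 0, "hand": 1}, {"dp": [-0.2, 0, 0], "roll": 0, "hand": 1}, {"dp": [-0.2, 0, 0], "roll": 0, "hand": 1}])

```text
clock: 2.57
tool_pos: [0.451, -0.1715, 0.4503]
ee_rot: [0.808, 0.589, 0.001, -0.0]
force: [0.4, 1.7, -0.2]
width: 0.997
grip_force: 0.0
```

```bash
python3 - <<'E'
from h import *
o=env.get_obs();print(o['clock'],o['tool_pos'],o['qpos'].round(2),o['force'])
p=camera_params('wrist')
f=grab_frame('wrist')[:,:,::-1]
import pickle; pickle.dump(p,open('w1.pkl','wb'))
cv2.imwrite('pics/w1.png',cv2.resize(f,(800,500),interpolation=cv2.INTER_CUBIC))
E
```

```text
2.5667 [ 0.45103905 -0.17145692  0.45025782] [-0.47 -0.1   0.71  1.46  0.07  1.76 -0.06] [ 0.38453574  1.73407194 -0.23950216]
```

View pics/w1.png

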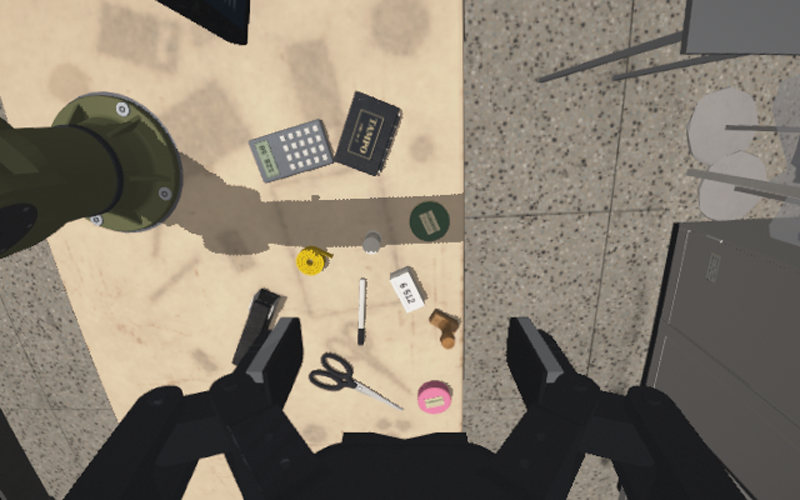

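```bash
python3 - <<'E'
import cv2
a=cv2.resize(cv2.imread('pics/w1.png'),(640,400),interpolation=cv2.INTER_AREA)[68:288,255:385]
a=cv2.imread('pics/w1.png')[85:360,300:480]
cv2.imwrite('pics/w1c.png',cv2.resize(a,None,fx=2.18,fy=2.18,interpolation=cv2.INTER_CUBIC))
E
```

```text
(no output)
```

View pics/w1c.png

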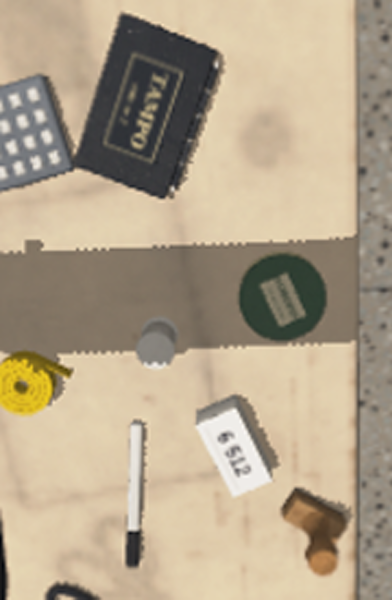

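```bash
python3 - <<'E'
from h import *
import pickle
np.set_printoptions(precision=4,suppress=True)
p=pickle.load(open('w1.pkl','rb')); print(-p['R'].T@p['t'])
c=lambda l:(np.array(l)/2.18+[300,85])/1.25
def s(n,z,l):
    P=unproj(c(l),z,p); print(n,P.tolist(),P.mean(0))
    if len(P)>1: print('   len/ang',[(round(float(np.hypot(*d)),4),round(float(np.arctan2(d[1],d[0])),3)) for d in np.roll(P,-1,0)-P])
s('pad',.019,[(123,14),(215,48),(165,193),(76,161)])
s('tin',.026,[(283,297)]);s('spool',.044,[(155,349)])
s('block',.031,[(198,418),(236,404),(272,480),(236,497)])
s('stamptop',.085,[(321,558)]);s('foot',.022,[(294,488),(347,518),(335,540),(283,510)])
s('pen',.011,[(136,421),(132,566)]); s('tape',.018,[(24,385)])
E
```

```text
[ 0.4768 -0.0924  0.5926]
pad [[0.4248486768329579, -0.025411400222122557], [0.4773706474855954, -0.0653127637120652], [0.41258113440944916, -0.14804963090279724], [0.35954921360488235, -0.10710537404240207]] [ 0.4186 -0.0865]
   len/ang [(0.066, -0.65), (0.1051, -2.235), (0.067, 2.484), (0.1046, 0.896)]
tin [[0.47165624524437727, -0.24629064640843107]] [ 0.4717 -0.2463]
spool [[0.3711826700473397, -0.2504848959437437]] [ 0.3712 -0.2505]
block [[0.38164139169998906, -0.317532449885011], [0.4131940230721887, -0.3153487565420356], [0.4207986644278635, -0.3865296869076204], [0.3888648212838402, -0.392336208784312]] [ 0.4011 -0.3529]
   len/ang [(0.0316, 0.069), (0.0716, -1.464), (0.0325, -2.962), (0.0752, 1.667)]
stamptop [[0.44238569149792145, -0.4322868482821089]] [ 0.4424 -0.4323]
foot [[0.43485106893705766, -0.40371532313545005], [0.46882054937678175, -0.4439851716222827], [0.45390859293703717, -0.4611951509593198], [0.42059471677372784, -0.42048283224743394]] [ 0.4445 -0.4323]
   len/ang [(0.0527, -0.87), (0.0228, -2.285), (0.0526, 2.257), (0.022, 0.866)]
pen [[0.32996175210710865, -0.31285654107334815], [0.28011165196780996, -0.43983673373692833]] [ 0.305  -0.3763]
   len/ang [(0.1364, -1.945), (0.1364, 1.197)]
tape [[0.2584403620813227, -0.2546465446119077]] [ 0.2584 -0.2546]
```

```bash
python3 - <<'E'
from h import *
go(.468,-.25,.24,-.4)
E
```

```text
dp [-0.181, 0.0995, 0.5248] roll 0.0591 | now [0.452, -0.169, 0.4499] -0.307 dist mm 226
```

Request:
send_rows(steps=[{"dp": [-0.18, 0.1, 0.5], "roll": 0.06, "hand": 1}, {"dp": [-0.18, 0.1, 0.5], "roll": 0.06, "hand": 1}, {"dp": [-0.18, 0.1, 0.5], "roll": 0.06, "hand": 1}, {"dp": [-0.18, 0.1, 0.5], "roll": 0.06, "hand": 1}, {"dp": [-0.18, 0.1, 0.5], "roll": 0.06, "hand": 1}])

```text
clock: 3.03
tool_pos: [0.4691, -0.2446, 0.2553]
ee_rot: [0.832, 0.554, 0.001, -0.0]
force: [1.2, 0.5, 0.3]
width: 0.999
grip_force: 0.0
```

Request:
send_rows(steps=[{"dp": [0, 0, 0.02], "roll": 0, "hand": 1}, {"dp": [0, 0, 0.02], "roll": 0, "hand": 1}, {"dp": [0, 0, 0.02], "roll": 0, "hand": 1}, {"dp": [0, 0, 0.02], "roll": 0, "hand": 1}])

```text
clock: 3.37
tool_pos: [0.47, -0.2452, 0.2515]
ee_rot: [0.833, 0.554, 0.001, 0.001]
force: [-0.7, -0.3, 0.4]
width: 0.998
grip_force: 0.0
```

```bash
python3 - <<'E'
from h import *
import pickle
o=env.get_obs();print(o['clock'],o['tool_pos'],o['qpos'].round(2),abs(o['joint_vel']).max())
p=camera_params('wrist')
f=grab_frame('wrist')[:,:,::-1]
pickle.dump(p,open('w2.pkl','wb')); cv2.imwrite('w2raw.png',f)
cv2.imwrite('pics/w2.png',cv2.resize(f,(800,500),interpolation=cv2.INTER_CUBIC))
go(.4717,-.2463,.1,-.4)
E
```

```text
3.3667 [ 0.47001726 -0.24518677  0.2514531 ] [-0.37  0.05  0.84  1.75 -0.04  1.36  0.08] 0.010705983420552456
dp [-0.0003, 0.0048, 0.3791] roll 0.0018 | now [0.47, -0.2455, 0.2516] -0.397 dist mm 152
```

View pics/w2.png

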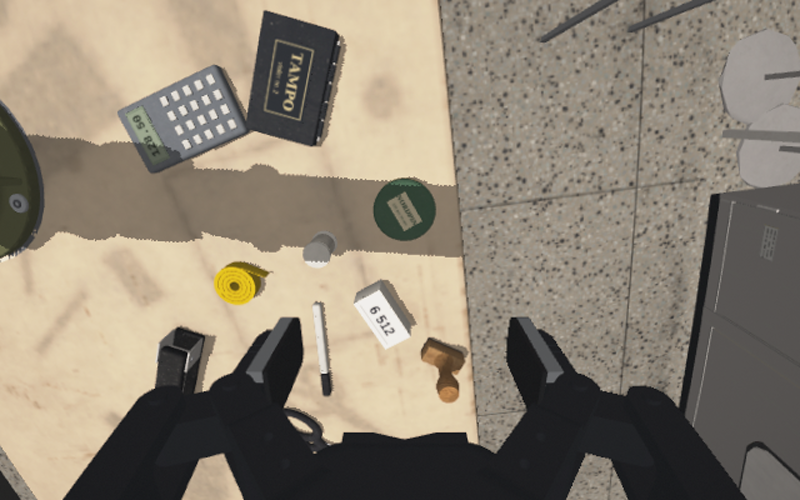

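```bash
cat > meas.py <<'E'
from h import *
np.set_printoptions(precision=4,suppress=True)
def s(n,z,l,p,k=1.25):
    P=unproj(np.array(l)/k,z,p); print(n,P.tolist() if len(P)<3 else '',P.mean(0))
    if len(P)>1: print('   len/ang',[(round(float(np.hypot(*d)),4),round(float(np.arctan2(d[1],d[0])),3)) for d in np.roll(P,-1,0)-P])
    return P
E
python3 - <<'E'
from meas import *
import pickle
p=pickle.load(open('w2.pkl','rb'))
s('pad',.019,[(264,11),(337,35),(315,144),(249,131)],p)
s('tin',.026,[(404,209)],p);s('spool',.044,[(317,256)],p)
s('block',.031,[(356,295),(382,283),(411,333),(387,348)],p);s('stamptop',.085,[(448,391)],p);s('foot',.022,[(427,338),(463,351),(459,370),(422,355)],p)
f=cv2.imread('w2raw.png')
h=cv2.cvtColor(f,cv2.COLOR_BGR2HSV); m=cv2.inRange(h,(40,60,20),(90,255,160)); m[:, :290]=0; m[:,360:]=0;m[:130]=0;m[210:]=0
m=cv2.morphologyEx(m,cv2.MORPH_OPEN,np.ones((3,3))); c=max(cv2.findContours(m,0,1)[0],key=cv2.contourArea); print(cv2.minEnclosingCircle(c)); s('tin2',.026,[cv2.minEnclosingCircle(c)[0]],p,1)
m=(f.max(2)<70).astype(np.uint8)*255; m[130:]=0; m[:,300:]=0; m[:,:190]=0; m=cv2.morphologyEx(m,cv2.MORPH_CLOSE,np.ones((9,9)));m=cv2.morphologyEx(m,cv2.MORPH_OPEN,np.ones((5,5)))
c=max(cv2.findContours(m,0,1)[0],key=cv2.contourArea); r=cv2.minAreaRect(c); print(r); b=cv2.boxPoints(r); print((b*1.25).round(0)); s('padbox',.010,b,p,1)
# project model pad
for x0,y0,a in [(.4186,-.0865,-.67)]:
    R=np.array([[np.cos(a),-np.sin(a)],[np.sin(a),np.cos(a)]]); C=np.array([[-.0375,.055],[.0375,.055],[.0375,-.055],[-.0375,-.055]])@R.T+[x0,y0]
    for z in(.0,.019): print(z,(proj(np.c_[C,np.full(4,z)],p)*1.25).round(0).tolist())
E
```

```text
pad  [ 0.4181 -0.09  ]
   len/ang [(0.0697, -0.704), (0.1022, -2.236), (0.0669, 2.547), (0.1097, 0.933)]
tin [[0.47106468337601426, -0.2455198409464367]] [ 0.4711 -0.2455]
spool [[0.3706535530300259, -0.25268035528509836]] [ 0.3707 -0.2527]
block  [ 0.4034 -0.3496]
   len/ang [(0.0326, 0.068), (0.0711, -1.495), (0.0347, -2.91), (0.0767, 1.625)]
stamptop [[0.4436236685079856, -0.43125997632679103]] [ 0.4436 -0.4313]
foot  [ 0.4454 -0.4297]
   len/ang [(0.0478, -0.794), (0.028, -2.087), (0.0513, 2.297), (0.0246, 0.948)]
((333.0, 156.0), 17.691905975341797)
tin2 [[0.48830646131385774, -0.2368323388357062]] [ 0.4883 -0.2368]
((231.06646728515625, 62.84203338623047), (68.71908569335938, 97.49901580810547), 12.030595779418945)
[[234. 129.]
 [260.  10.]
 [344.  28.]
 [318. 147.]]
padbox  [ 0.4144 -0.0858]
   len/ang [(0.1145, 0.837), (0.0804, -0.603), (0.1144, -2.243), (0.0874, 2.531)]
0.0 [[268.0, 11.0], [344.0, 33.0], [320.0, 145.0], [250.0, 126.0]]
0.019 [[261.0, 5.0], [341.0, 28.0], [316.0, 146.0], [243.0, 126.0]]
```

Request:
send_rows(steps=[{"dp": [0, 0, 0.36], "roll": 0, "hand": 1}, {"dp": [0, 0, 0.36], "roll": 0, "hand": 1}, {"dp": [0, 0, 0.36], "roll": 0, "hand": 1}, {"dp": [0, 0, 0.36], "roll": 0, "hand": 1}, {"dp": [0, 0, 0.36], "roll": 0, "hand": 1}])

```text
clock: 3.83
tool_pos: [0.4665, -0.2442, 0.1025]
ee_rot: [0.833, 0.553, -0.002, -0.002]
force: [-0.2, 1.5, 0.0]
width: 0.999
grip_force: 0.0
```

```bash
cat >> meas.py <<'E'
import pickle
def snap(n,cam='wrist',view=True):
    o=env.get_obs(); p=camera_params(cam); f=grab_frame(cam)[:,:,::-1]
    pickle.dump(p,open(n+'.pkl','wb')); cv2.imwrite(n+'raw.png',f)
    cv2.imwrite('pics/'+n+'.png',cv2.resize(f,(800,500),interpolation=cv2.INTER_CUBIC))
    print(round(o['clock'],2),o['tool_pos'],'q',o['qpos'].round(2),'w',o['width'],'g',o['grip_force'],'F',o['force'])
E
python3 - <<'E'
from meas import *
snap('w3')
E
```

```text
3.83 [ 0.4665 -0.2442  0.1025] q [-0.31  0.22  0.83  1.93 -0.18  1.08  0.19] w 0.998558036295297 g 0.0 F [-0.1516  1.4749  0.0258]
```

View pics/w3.png

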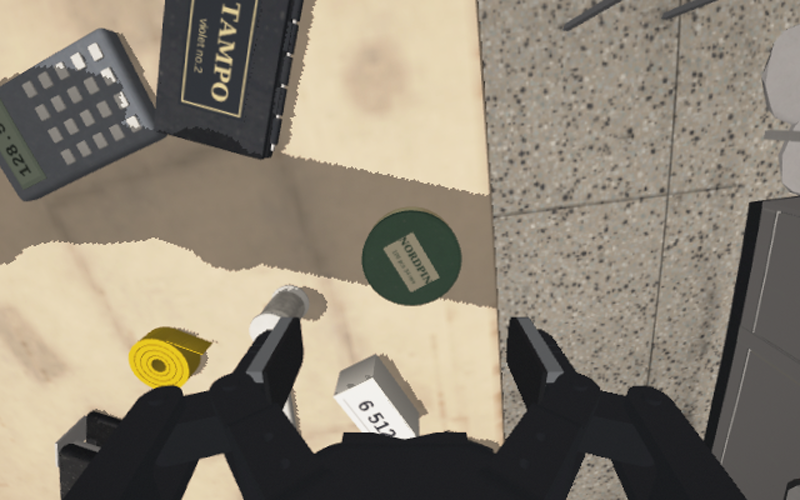

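```bash
python3 - <<'E'
from meas import *
p=pickle.load(open('w3.pkl','rb'))
P=s('tin',.026,[(412,257)],p)[0]
go(P[0],P[1],.004,-.4)
E
```

```text
tin [[0.47206855644256257, -0.2442452423138522]] [ 0.4721 -0.2442]
dp [0.0063, 0.008, 0.2527] roll 0.001 | now [0.4682, -0.2453, 0.1051] -0.398 dist mm 101
```

Request:
send_rows(steps=[{"dp": [0.005, 0.01, 0.1], "roll": 0, "hand": 1}, {"dp": [0.005, 0.01, 0.2], "roll": 0, "hand": 1}, {"dp": [0.005, 0.01, 0.245], "roll": 0, "hand": 1}, {"dp": [0.005, 0.01, 0.245], "roll": 0, "hand": 1}, {"dp": [0.005, 0.01, 0.245], "roll": 0, "hand": 1}])

```text
clock: 4.3
tool_pos: [0.4747, -0.2465, 0.0094]
ee_rot: [0.833, 0.553, 0.001, 0.001]
force: [0.3, -0.9, 0.3]
width: 0.999
grip_force: 0.0
```

Request:
send_rows(steps=[{"dp": [0, 0, 0], "roll": 0, "hand": 0.2}, {"dp": [0, 0, 0], "roll": 0, "hand": 0.2}, {"dp": [0, 0, 0], "roll": 0, "hand": 0.2}, {"dp": [0, 0, 0], "roll": 0, "hand": 0.2}, {"dp": [0, 0, 0], "roll": 0, "hand": 0.2}], newtons=40)

```text
clock: 4.72
tool_pos: [0.4751, -0.2469, 0.0107]
ee_rot: [0.833, 0.553, 0.002, 0.002]
force: [-1.7, 0.5, 8.3]
width: 0.747
grip_force: 42.0
```

```bash
python3 - <<'E'
from h import *
go(.44,-.17,.22,-.66)
E
```

```text
dp [0.1428, -0.1557, -0.5233] roll 0.1659 | now [0.4751, -0.2469, 0.0107] -0.399 dist mm 226
```

Request:
send_rows(steps=[{"dp": [0, 0, -0.1], "roll": 0, "hand": 0.2}, {"dp": [0.05, -0.05, -0.2], "roll": 0.08, "hand": 0.2}, {"dp": [0.1, -0.1, -0.3], "roll": 0.16, "hand": 0.2}, {"dp": [0.14, -0.15, -0.4], "roll": 0.16, "hand": 0.2}, {"dp": [0.14, -0.15, -0.5], "roll": 0.16, "hand": 0.2}])

```text
clock: 5.13
tool_pos: [0.4411, -0.1767, 0.1797]
ee_rot: [0.897, 0.443, -0.0, -0.001]
force: [1.4, 1.6, -0.9]
width: 0.745
grip_force: 45.6
```

Request:
send_rows(steps=[{"dp": [0, 0, 0], "roll": 0, "hand": 0.2}, {"dp": [0, 0, 0], "roll": 0, "hand": 0.2}, {"dp": [0, 0, 0], "roll": 0, "hand": 0.2}])

```text
clock: 5.38
tool_pos: [0.4432, -0.1784, 0.1794]
ee_rot: [0.896, 0.444, 0.002, -0.0]
force: [0.6, 0.2, -1.5]
width: 0.747
grip_force: 45.7
```

```bash
python3 - <<'E'
from meas import *
snap('w4')
a=cv2.imread('w4raw.png'); cv2.imwrite('pics/w4.png',cv2.resize(a,(800,500),interpolation=cv2.INTER_CUBIC))
E
```

```text
5.38 [ 0.4432 -0.1784  0.1794] q [-0.56 -0.06  0.87  1.96  0.05  1.22 -0.35] w 0.7472830152554957 g 45.74057579040527 F [ 0.587   0.1886 -1.4749]
```

View pics/w4.png

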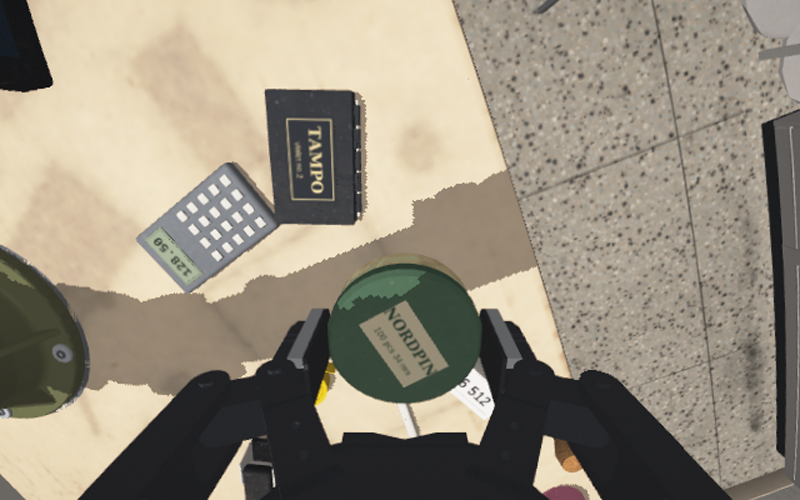

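```bash
python3 - <<'E'
from meas import *
p=pickle.load(open('w4.pkl','rb'))
P=s('pad',.019,[(265,90),(354,92),(355,222),(275,223)],p)
t=s('tinlid',.1947,[(405,332)],p)
# fit model: minimise reprojection of lid corners
from scipy.optimize import least_squares
C0=np.array([[-.0375,.055],[.0375,.055],[.0375,-.055],[-.0375,-.055]])
def f(v,sc=1):
    R=np.array([[np.cos(v[2]),-np.sin(v[2])],[np.sin(v[2]),np.cos(v[2])]])
    return ((C0@R.T+v[:2])-P).ravel()
r=least_squares(f,[.418,-.088,-.66]); print(r.x,np.abs(r.fun).max())
x,y,a=r.x; print('tin tgt',x-.118*np.sin(a),y+.118*np.cos(a),'block tgt',x+.085*np.cos(a),y+.085*np.sin(a))
o=env.get_obs(); print(o['tool_pos'])
E
```

```text
pad  [ 0.4175 -0.088 ]
   len/ang [(0.0699, -0.681), (0.1048, -2.253), (0.0699, 2.503), (0.1078, 0.89)]
tinlid [[0.44612906884562037, -0.17582000218095006]] [ 0.4461 -0.1758]
[ 0.4175 -0.088  -0.6749] 0.00428400045688479
tin tgt 0.4912568441635871 0.004089922501591459 block tgt 0.4838979751281215 -0.14115072968132483
[ 0.4425 -0.1786  0.1784]
```

```bash
python3 - <<'E'
from h import *
go(.489,.002,.1,-.66)
E
```

```text
dp [0.4295, -0.1815, 0.196] roll 0.0053 | now [0.4425, -0.1786, 0.1784] -0.652 dist mm 202
```

Request:
send_rows(steps=[{"dp": [0.43, -0.18, 0.2], "roll": 0, "hand": 0.2}, {"dp": [0.43, -0.18, 0.2], "roll": 0, "hand": 0.2}, {"dp": [0.43, -0.18, 0.2], "roll": 0, "hand": 0.2}, {"dp": [0.43, -0.18, 0.2], "roll": 0, "hand": 0.2}, {"dp": [0.43, -0.18, 0.2], "roll": 0, "hand": 0.2}])

```text
clock: 5.85
tool_pos: [0.4888, 0.0036, 0.0958]
ee_rot: [0.896, 0.443, -0.002, -0.0]
force: [0.4, 0.3, -1.0]
width: 0.746
grip_force: 45.7
```

Request:
send_rows(steps=[{"dp": [0, 0, 0], "roll": 0, "hand": 0.2}, {"dp": [0, 0, 0], "roll": 0, "hand": 0.2}, {"dp": [0, 0, 0], "roll": 0, "hand": 0.2}])

```text
clock: 6.1
tool_pos: [0.4891, 0.0004, 0.0973]
ee_rot: [0.896, 0.443, -0.002, 0.001]
force: [-0.4, -0.7, -0.9]
width: 0.746
grip_force: 45.7
```

```bash
python3 - <<'E'
from h import *
go(.489,.002,.0115,-.66)
o=env.get_obs();print(o['tool_pos'],o['qpos'].round(2),o['force'])
E
```

```text
dp [0.003, -0.0025, 0.2146] roll 0.0048 | now [0.4891, 0.0004, 0.0973] -0.652 dist mm 86
[4.89075862e-01 4.37625426e-04 9.73227768e-02] [-0.72  0.1   0.7   2.02 -0.07  1.05 -0.64] [-0.4403177  -0.69630606 -0.9088126 ]
```

Request:
send_rows(steps=[{"dp": [0.003, 0, 0.08], "roll": 0, "hand": 0.2}, {"dp": [0.003, 0, 0.16], "roll": 0, "hand": 0.2}, {"dp": [0.003, 0, 0.2], "roll": 0, "hand": 0.2}, {"dp": [0.003, 0, 0.21], "roll": 0, "hand": 0.2}, {"dp": [0.003, 0, 0.213], "roll": 0, "hand": 0.2}])

```text
clock: 6.52
tool_pos: [0.4898, 0.001, 0.0127]
ee_rot: [0.897, 0.442, -0.001, 0.0]
force: [0.2, 1.1, 0.4]
width: 0.749
grip_force: 45.7
```

Request:
send_rows(steps=[{"dp": [0, 0, 0], "roll": 0, "hand": 0.2}, {"dp": [0, 0, 0], "roll": 0, "hand": 0.2}])

```text
clock: 6.68
tool_pos: [0.4918, 0.0024, 0.0147]
ee_rot: [0.896, 0.443, 0.001, 0.0]
force: [0.7, 0.3, -0.3]
width: 0.749
grip_force: 45.7
```

Request:
send_rows(steps=[{"dp": [0, 0, 0.006], "roll": 0, "hand": 0.2}, {"dp": [0, 0, 0.006], "roll": 0, "hand": 0.2}, {"dp": [0, 0, 0.006], "roll": 0, "hand": 0.2}])

```text
clock: 6.93
tool_pos: [0.4909, 0.0032, 0.0114]
ee_rot: [0.896, 0.444, 0.001, -0.0]
force: [1.3, -0.4, -1.0]
width: 0.747
grip_force: 45.7
```

Request:
send_rows(steps=[{"dp": [0, 0, 0.008], "roll": 0, "hand": 0.2}, {"dp": [0, 0, 0.008], "roll": 0, "hand": 0.2}, {"dp": [0, 0, 0.008], "roll": 0, "hand": 0.2}])

```text
clock: 7.18
tool_pos: [0.4913, 0.0035, 0.0102]
ee_rot: [0.896, 0.444, 0.0, -0.001]
force: [-6.6, -0.8, 21.8]
width: 0.747
grip_force: 48.7
```

Request:
send_rows(steps=[{"dp": [0, 0, -0.003], "roll": 0, "hand": 0.2}, {"dp": [0, 0, -0.003], "roll": 0, "hand": 0.6}, {"dp": [0, 0, -0.003], "roll": 0, "hand": 1}, {"dp": [0, 0, -0.003], "roll": 0, "hand": 1}, {"dp": [0, 0, -0.003], "roll": 0, "hand": 1}])

```text
clock: 7.6
tool_pos: [0.4904, 0.003, 0.0086]
ee_rot: [0.896, 0.444, -0.0, 0.0]
force: [-0.1, 0.2, 0.4]
width: 0.999
grip_force: 0.0
```

Request:
send_rows(steps=[{"dp": [0, 0, -0.1], "roll": 0, "hand": 1}, {"dp": [0, 0, -0.2], "roll": 0, "hand": 1}, {"dp": [0, 0, -0.3], "roll": 0, "hand": 1}, {"dp": [0, 0, -0.4], "roll": 0, "hand": 1}, {"dp": [0, 0, -0.4], "roll": 0, "hand": 1}])

```text
clock: 8.02
tool_pos: [0.4953, 0.0031, 0.1763]
ee_rot: [0.896, 0.444, 0.006, 0.001]
force: [1.7, 0.1, 0.7]
width: 1.003
grip_force: 0.0
```

```bash
python3 - <<'E'
from meas import *
o=env.get_obs();print(o['tool_pos'],o['qpos'].round(2),o['width'])
go(.43,-.25,.2,-.1)
E
```

```text
[0.4953 0.0031 0.1763] [-0.77  0.    0.72  1.93 -0.    1.2  -0.7 ] 1.003318285547699
dp [-0.6023, 0.2538, -0.0593] roll -0.3511 | now [0.4953, 0.0031, 0.1763] -0.651 dist mm 262
```

Request:
send_rows(steps=[{"dp": [-0.6, 0.25, -0.06], "roll": -0.35, "hand": 0.5}, {"dp": [-0.6, 0.25, -0.06], "roll": -0.35, "hand": 0.5}, {"dp": [-0.6, 0.25, -0.06], "roll": -0.35, "hand": 0.5}, {"dp": [-0.6, 0.25, -0.06], "roll": -0.35, "hand": 0.5}, {"dp": [-0.6, 0.25, -0.06], "roll": -0.35, "hand": 0.5}])

```text
clock: 8.43
tool_pos: [0.4402, -0.1884, 0.187]
ee_rot: [0.74, 0.673, 0.001, -0.0]
force: [1.4, 0.2, -0.6]
width: 0.75
grip_force: 0.0
```

```bash
python3 - <<'E'
from meas import *
o=env.get_obs();print(o['tool_pos'],o['qpos'].round(2),o['width'])
go(.402,-.351,.15,.08)
E
```

```text
[ 0.4402 -0.1884  0.187 ] [-0.6  -0.07  0.93  1.95  0.06  1.24  0.21] 0.7500887393173573
dp [-0.4138, -0.0567, 0.0924] roll -0.1111 | now [0.4402, -0.1884, 0.187] -0.095 dist mm 171
```

Request:
send_rows(steps=[{"dp": [-0.41, -0.06, 0.09], "roll": -0.11, "hand": 0.5}, {"dp": [-0.41, -0.06, 0.09], "roll": -0.11, "hand": 0.5}, {"dp": [-0.41, -0.06, 0.09], "roll": -0.11, "hand": 0.5}, {"dp": [-0.41, -0.06, 0.09], "roll": -0.11, "hand": 0.5}, {"dp": [-0.41, -0.06, 0.09], "roll": -0.11, "hand": 0.5}])

```text
clock: 8.85
tool_pos: [0.3972, -0.3533, 0.1503]
ee_rot: [0.683, 0.73, -0.002, 0.001]
force: [-0.7, -0.5, 0.2]
width: 0.752
grip_force: 0.0
```

Request:
send_rows(steps=[{"dp": [0, 0, 0], "roll": 0, "hand": 0.5}, {"dp": [0, 0, 0], "roll": 0, "hand": 0.5}, {"dp": [0, 0, 0], "roll": 0, "hand": 0.5}])

```text
clock: 9.1
tool_pos: [0.4008, -0.3472, 0.1508]
ee_rot: [0.681, 0.732, 0.0, -0.0]
force: [-0.4, -0.6, -0.8]
width: 0.75
grip_force: 0.0
```

```bash
python3 - <<'E'
from meas import *
snap('w5')
E
```

```text
9.1 [ 0.4008 -0.3472  0.1508] q [-0.34  0.21  1.12  1.88 -0.21  1.18  0.93] w 0.7501191534875206 g 0.0 F [-0.3806 -0.6166 -0.8207]
```

View pics/w5.png

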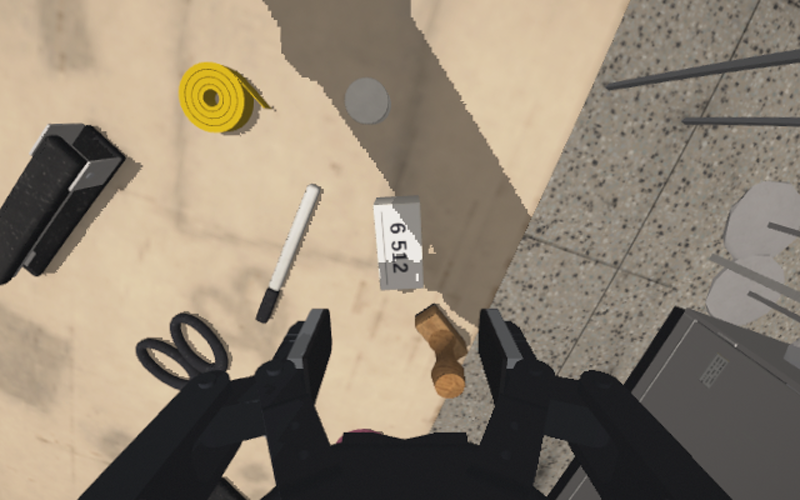

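```bash
python3 - <<'E'
from meas import *
p=pickle.load(open('w5.pkl','rb'))
P=s('block',.031,[(375,204),(420,203),(424,288),(381,291)],p).mean(0)
s('spool',.044,[(366,101)],p); s('top',.085,[(449,385)],p); s('foot',.022,[(434,305),(468,346),(452,362),(416,323)],p); s('pen',.011,[(315,186),(263,321)],p)
go(P[0],P[1],.012,.09)
E
```

```text
block  [ 0.3989 -0.3544]
   len/ang [(0.0332, 0.096), (0.0688, -1.436), (0.0344, -2.991), (0.0707, 1.687)]
spool [[0.3696753380886108, -0.2513652107481052]] [ 0.3697 -0.2514]
top [[0.4396846594284553, -0.43498336709054086]] [ 0.4397 -0.435 ]
foot  [ 0.4415 -0.4336]
   len/ang [(0.051, -0.842), (0.0214, -2.169), (0.0516, 2.33), (0.0228, 0.931)]
pen [[0.3290946357689631, -0.31478767202154506], [0.28162648802233703, -0.43902075024913456]] [ 0.3054 -0.3769]
   len/ang [(0.133, -1.936), (0.133, 1.206)]
dp [-0.0185, -0.0072, 0.3473] roll -0.0104 | now [0.4012, -0.3468, 0.1509] 0.074 dist mm 139
```

Request:
send_rows(steps=[{"dp": [-0.013, -0.006, 0.1], "roll": -0.03, "hand": 0.5}, {"dp": [-0.013, -0.006, 0.2], "roll": -0.03, "hand": 0.5}, {"dp": [-0.013, -0.006, 0.3], "roll": -0.03, "hand": 0.5}, {"dp": [-0.013, -0.006, 0.35], "roll": -0.03, "hand": 0.5}, {"dp": [-0.013, -0.006, 0.36], "roll": -0.03, "hand": 0.5}])

```text
clock: 9.57
tool_pos: [0.3971, -0.3496, 0.0034]
ee_rot: [0.663, 0.749, -0.0, -0.004]
force: [0.4, 0.6, 0.0]
width: 0.747
grip_force: 0.0
```

Request:
send_rows(steps=[{"dp": [0, 0, 0], "roll": 0, "hand": 0.5}, {"dp": [0, 0, 0], "roll": 0, "hand": 0.5}, {"dp": [0, 0, 0], "roll": 0, "hand": 0.5}])

```text
clock: 9.82
tool_pos: [0.4002, -0.3542, 0.0091]
ee_rot: [0.664, 0.748, 0.001, 0.002]
force: [-0.8, 0.9, 0.4]
width: 0.752
grip_force: 0.0
```

Request:
send_rows(steps=[{"dp": [0, 0, 0], "roll": 0, "hand": -0.4}, {"dp": [0, 0, 0], "roll": 0, "hand": -0.4}, {"dp": [0, 0, 0], "roll": 0, "hand": -0.4}, {"dp": [0, 0, 0], "roll": 0, "hand": -0.4}, {"dp": [0, 0, 0], "roll": 0, "hand": -0.4}], newtons=40)

```text
clock: 10.23
tool_pos: [0.3993, -0.354, 0.0083]
ee_rot: [0.664, 0.748, 0.001, 0.001]
force: [-1.1, 1.2, 7.4]
width: 0.397
grip_force: 41.9
```

Request:
send_rows(steps=[{"dp": [0, 0, -0.1], "roll": 0, "hand": -0.4}, {"dp": [0, 0, -0.2], "roll": 0, "hand": -0.4}, {"dp": [0, 0, -0.3], "roll": 0, "hand": -0.4}, {"dp": [0, 0, -0.4], "roll": 0, "hand": -0.4}, {"dp": [0, 0, -0.4], "roll": 0, "hand": -0.4}])

```text
clock: 10.65
tool_pos: [0.4013, -0.3573, 0.1741]
ee_rot: [0.664, 0.747, 0.002, 0.006]
force: [1.7, -2.0, -1.4]
width: 0.402
grip_force: 41.1
```

```bash
python3 - <<'E'
from meas import *
o=env.get_obs();print(o['tool_pos'],o['qpos'].round(2),o['width'])
go(.484,-.141,.15,-.67)
E
```

```text
[ 0.4013 -0.3573  0.1741] [-0.35  0.19  1.14  1.85 -0.19  1.21  0.97] 0.4018496365858792
dp [0.5128, 0.2688, 0.0603] roll 0.5014 | now [0.4013, -0.3573, 0.1741] 0.118 dist mm 233
```

Request:
send_rows(steps=[{"dp": [0.51, 0.27, 0.03], "roll": 0.5, "hand": -0.4}, {"dp": [0.51, 0.27, 0.03], "roll": 0.5, "hand": -0.4}, {"dp": [0.51, 0.27, 0.03], "roll": 0.5, "hand": -0.4}, {"dp": [0.51, 0.27, 0.03], "roll": 0.5, "hand": -0.4}, {"dp": [0.51, 0.27, 0.03], "roll": 0.5, "hand": -0.4}])

```text
clock: 11.07
tool_pos: [0.4582, -0.1994, 0.1584]
ee_rot: [0.828, 0.561, 0.001, -0.0]
force: [0.3, -1.2, -1.1]
width: 0.399
grip_force: 41.0
```

```bash
python3 - <<'E'
from meas import *
o=env.get_obs();print(o['tool_pos'],o['qpos'].round(2),o['width'])
go(.484,-.141,.1,-.67)
E
```

```text
[ 0.4582 -0.1994  0.1584] [-0.72  0.06  1.13  1.94 -0.06  1.17  0.05] 0.39925312457548173
dp [0.1595, 0.0057, 0.146] roll 0.1843 | now [0.4582, -0.1994, 0.1584] -0.381 dist mm 87
```

Request:
send_rows(steps=[{"dp": [0.16, 0.006, 0.14], "roll": 0.185, "hand": -0.4}, {"dp": [0.16, 0.006, 0.14], "roll": 0.185, "hand": -0.4}, {"dp": [0.16, 0.006, 0.14], "roll": 0.185, "hand": -0.4}, {"dp": [0.16, 0.006, 0.14], "roll": 0.185, "hand": -0.4}, {"dp": [0.16, 0.006, 0.14], "roll": 0.185, "hand": -0.4}])

```text
clock: 11.48
tool_pos: [0.4835, -0.1426, 0.1025]
ee_rot: [0.899, 0.438, -0.0, 0.0]
force: [0.7, -1.0, -1.1]
width: 0.398
grip_force: 40.9
```

Request:
send_rows(steps=[{"dp": [0, 0, 0], "roll": 0, "hand": -0.4}, {"dp": [0, 0, 0], "roll": 0, "hand": -0.4}, {"dp": [0, 0, 0], "roll": 0, "hand": -0.4}])

```text
clock: 11.73
tool_pos: [0.484, -0.1431, 0.1034]
ee_rot: [0.9, 0.437, 0.001, 0.0]
force: [0.2, 0.4, -1.2]
width: 0.404
grip_force: 40.9
```

```bash
python3 - <<'E'
from meas import *
snap('w6')
go(.484,-.141,.012,-.67)
E
```

```text
11.73 [ 0.484  -0.1431  0.1034] q [-0.77  0.2   1.1   1.99 -0.2   1.07 -0.24] w 0.40353204208954585 g 40.88397681713104 F [ 0.1507  0.3666 -1.2116]
dp [0.0038, -0.0028, 0.2281] roll 0.0022 | now [0.4839, -0.1429, 0.1033] -0.667 dist mm 91
```

View pics/w6.png

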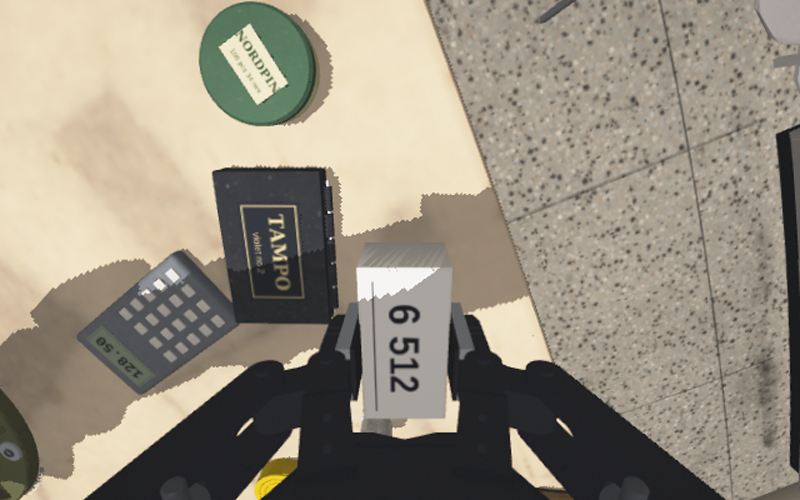

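```bash
python3 - <<'E'
from meas import *
p=pickle.load(open('w6.pkl','rb'))
P=s('pad',.019,[(212,170),(326,168),(327,322),(234,322)],p)
t=s('tin',.026,[(257,64)],p)[0]
b=s('block',.1256,[(357,268),(452,267),(446,417),(358,416)],p).mean(0)
for a in(-.67,):
  c=P.mean(0);u=np.array([np.cos(a),np.sin(a)]);v=np.array([-u[1],u[0]])
  print('tin rel',(t-c)@u,(t-c)@v,'block rel',(b-c)@u,(b-c)@v, 'tgt',c+.085*u, c+.118*v)
E
```

```text
pad  [ 0.4183 -0.087 ]
   len/ang [(0.0722, -0.656), (0.1085, -2.299), (0.0677, 2.484), (0.1082, 0.884)]
tin [[0.4917145258652923, -0.0009071069425911071]] [ 0.4917 -0.0009]
block  [ 0.4845 -0.1425]
   len/ang [(0.034, -0.654), (0.0684, -2.227), (0.0372, 2.461), (0.0675, 0.867)]
tin rel 0.004049004197769904 0.11306690826908188 block rel 0.08629727858872283 -0.0024210013025418617 tgt [ 0.485  -0.1398] [0.4916 0.0055]
```

Request:
send_rows(steps=[{"dp": [0.006, -0.002, 0.08], "roll": 0, "hand": -0.4}, {"dp": [0.006, -0.002, 0.16], "roll": 0, "hand": -0.4}, {"dp": [0.006, -0.002, 0.21], "roll": 0, "hand": -0.4}, {"dp": [0.006, -0.002, 0.225], "roll": 0, "hand": -0.4}, {"dp": [0.006, -0.002, 0.232], "roll": 0, "hand": -0.4}])

```text
clock: 12.2
tool_pos: [0.4838, -0.1401, 0.0091]
ee_rot: [0.899, 0.437, -0.001, -0.0]
force: [0.3, 1.0, -0.3]
width: 0.402
grip_force: 40.9
```

Request:
send_rows(steps=[{"dp": [0, 0, 0.005], "roll": 0, "hand": -0.4}, {"dp": [0, 0, 0.005], "roll": 0, "hand": -0.4}, {"dp": [0, 0, 0.005], "roll": 0, "hand": -0.4}])

```text
clock: 12.45
tool_pos: [0.4858, -0.1398, 0.0091]
ee_rot: [0.899, 0.438, 0.001, 0.0]
force: [0.7, 0.4, -0.7]
width: 0.4
grip_force: 40.9
```

Request:
send_rows(steps=[{"dp": [0, 0, 0.005], "roll": 0, "hand": -0.4}, {"dp": [0, 0, 0.005], "roll": 0, "hand": -0.4}, {"dp": [0, 0, 0.005], "roll": 0, "hand": -0.4}])

```text
clock: 12.7
tool_pos: [0.486, -0.1397, 0.0083]
ee_rot: [0.899, 0.438, 0.001, -0.0]
force: [-4.5, 2.0, 16.2]
width: 0.4
grip_force: 43.1
```

Request:
send_rows(steps=[{"dp": [0, 0, -0.003], "roll": 0, "hand": -0.4}, {"dp": [0, 0, -0.003], "roll": 0, "hand": 0.2}, {"dp": [0, 0, -0.003], "roll": 0, "hand": 0.2}, {"dp": [0, 0, -0.003], "roll": 0, "hand": 0.2}, {"dp": [0, 0, -0.003], "roll": 0, "hand": 0.2}])

```text
clock: 13.12
tool_pos: [0.4847, -0.1394, 0.007]
ee_rot: [0.899, 0.438, 0.0, -0.0]
force: [0.5, -0.3, -0.2]
width: 0.599
grip_force: 0.0
```

Request:
send_rows(steps=[{"dp": [0, 0, -0.1], "roll": 0, "hand": 0.2}, {"dp": [0, 0, -0.2], "roll": 0, "hand": 0.2}, {"dp": [0, 0, -0.3], "roll": 0, "hand": 0.2}, {"dp": [0, 0, -0.4], "roll": 0, "hand": 0.2}, {"dp": [0, 0, -0.4], "roll": 0, "hand": 0.2}])

```text
clock: 13.53
tool_pos: [0.4891, -0.1413, 0.1738]
ee_rot: [0.899, 0.437, 0.006, 0.002]
force: [2.2, -0.7, 0.4]
width: 0.601
grip_force: 0.0
```

```bash
python3 - <<'E'
from meas import *
o=env.get_obs();print(o['tool_pos'],o['qpos'].round(2),o['width'])
go(.3705,-.2515,.15,-.5)
E
```

```text
[ 0.4891 -0.1413  0.1738] [-0.88  0.06  1.16  1.91 -0.07  1.19 -0.36] 0.6012477417843034
dp [-0.3997, -0.0629, 0.0596] roll -0.1058 | now [0.4891, -0.1413, 0.1738] -0.666 dist mm 164
```

Request:
send_rows(steps=[{"dp": [-0.4, -0.063, 0.06], "roll": -0.1, "hand": 0.2}, {"dp": [-0.4, -0.063, 0.06], "roll": -0.1, "hand": 0.2}, {"dp": [-0.4, -0.063, 0.06], "roll": -0.1, "hand": 0.2}, {"dp": [-0.4, -0.063, 0.06], "roll": -0.1, "hand": 0.2}, {"dp": [-0.4, -0.063, 0.06], "roll": -0.1, "hand": 0.2}])

```text
clock: 13.95
tool_pos: [0.3602, -0.2545, 0.1414]
ee_rot: [0.865, 0.503, 0.0, -0.002]
force: [0.7, 0.2, 1.0]
width: 0.602
grip_force: 0.0
```

Request:
send_rows(steps=[{"dp": [0, 0, 0], "roll": 0, "hand": 0.2}, {"dp": [0, 0, 0], "roll": 0, "hand": 0.2}, {"dp": [0, 0, 0], "roll": 0, "hand": 0.2}])

```text
clock: 14.2
tool_pos: [0.367, -0.2491, 0.1432]
ee_rot: [0.862, 0.507, -0.0, 0.0]
force: [-0.5, -0.1, 0.4]
width: 0.6
grip_force: 0.0
```

```bash
python3 - <<'E'
from meas import *
snap('w7')
a=cv2.imread('w7raw.png'); cv2.imwrite('pics/w7.png',cv2.resize(a[100:350,160:480],(800,625),interpolation=cv2.INTER_CUBIC)[:600])
go(.3705,-.2515,.014,-.5)
E
```

```text
14.2 [ 0.367  -0.2491  0.1432] q [-0.71 -0.25  1.15  2.08  0.25  1.18 -0.18] w 0.6003178841503014 g 0.0 F [-0.4828 -0.1347  0.3996]
dp [-0.0011, 0.0105, 0.323] roll -0.0037 | now [0.367, -0.2491, 0.1432] -0.506 dist mm 129
```

View pics/w7.png

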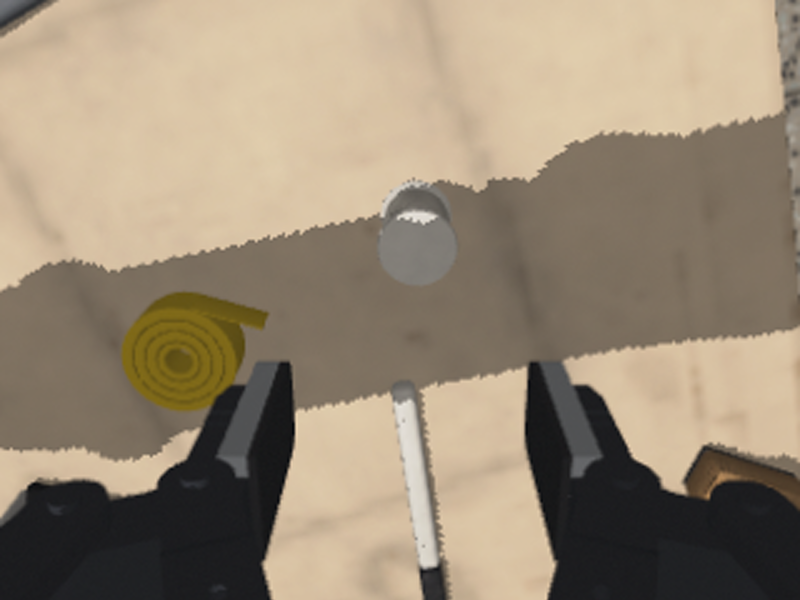

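```bash
python3 - <<'E'
from meas import *
p=pickle.load(open('w7.pkl','rb'))
P=s('spool',.044,[(327.2,198.4)],p,1)[0]
print(env.get_obs()['tool_pos'])
go(P[0],P[1],.014,-.5)
E
```

```text
spool [[0.37068375765917283, -0.25064988993222237]] [ 0.3707 -0.2506]
[ 0.367  -0.2491  0.1432]
dp [0.0009, 0.0099, 0.323] roll -0.0037 | now [0.367, -0.2491, 0.1432] -0.506 dist mm 129
```

Request:
send_rows(steps=[{"dp": [0.001, 0.01, 0.1], "roll": 0, "hand": 0.2}, {"dp": [0.001, 0.01, 0.2], "roll": 0, "hand": 0.2}, {"dp": [0.001, 0.01, 0.28], "roll": 0, "hand": 0.2}, {"dp": [0.001, 0.01, 0.315], "roll": 0, "hand": 0.2}, {"dp": [0.001, 0.01, 0.32], "roll": 0, "hand": 0.2}])

```text
clock: 14.67
tool_pos: [0.3665, -0.2501, 0.0109]
ee_rot: [0.862, 0.508, -0.006, -0.002]
force: [-0.7, 0.4, 1.4]
width: 0.598
grip_force: 0.0
```

Request:
send_rows(steps=[{"dp": [0, 0, 0], "roll": 0, "hand": 0.2}, {"dp": [0, 0, 0], "roll": 0, "hand": 0.2}, {"dp": [0, 0, 0], "roll": 0, "hand": 0.2}])

```text
clock: 14.92
tool_pos: [0.3716, -0.2518, 0.0166]
ee_rot: [0.862, 0.507, 0.002, 0.001]
force: [0.4, 0.6, -0.1]
width: 0.599
grip_force: 0.0
```

```bash
python3 - <<'E'
from meas import *
o=env.get_obs();print(o['tool_pos'],o['qpos'].round(2),o['force'])
go(.3707,-.2506,.014,-.5)
E
```

```text
[ 0.3716 -0.2518  0.0166] [-0.53  0.25  1.17  2.19 -0.31  0.87  0.32] [ 0.3773  0.5508 -0.0708]
dp [0.0015, -0.0035, 0.0066] roll -0.0045 | now [0.3716, -0.2518, 0.0166] -0.507 dist mm 3
```

Good position. Close gently.

Request:
send_rows(steps=[{"dp": [0, 0, 0.006], "roll": 0, "hand": -0.8}, {"dp": [0, 0, 0.006], "roll": 0, "hand": -0.8}, {"dp": [0, 0, 0.006], "roll": 0, "hand": -0.8}, {"dp": [0, 0, 0.006], "roll": 0, "hand": -0.8}, {"dp": [0, 0, 0.006], "roll": 0, "hand": -0.8}], newtons=25)

```text
clock: 15.33
tool_pos: [0.3708, -0.2516, 0.0136]
ee_rot: [0.862, 0.507, 0.001, 0.0]
force: [-0.3, 1.3, 6.8]
width: 0.305
grip_force: 24.2
```

Request:
send_rows(steps=[{"dp": [0, 0, 0], "roll": 0, "hand": -0.8}, {"dp": [0, 0, 0], "roll": 0, "hand": -0.8}, {"dp": [0, 0, -0.08], "roll": 0, "hand": -0.8}, {"dp": [0, 0, -0.16], "roll": 0, "hand": -0.8}, {"dp": [0, 0, -0.16], "roll": 0, "hand": -0.8}])

```text
clock: 15.75
tool_pos: [0.3736, -0.2538, 0.082]
ee_rot: [0.862, 0.506, 0.007, 0.003]
force: [1.7, -0.1, 0.4]
width: 0.302
grip_force: 24.6
```

```bash
python3 - <<'E'
from meas import *
o=env.get_obs();print(o['tool_pos'],o['qpos'].round(2),o['force'])
go(.4917,-.0,.13,-.66)
E
```

```text
[ 0.3736 -0.2538  0.082 ] [-0.65  0.    1.21  2.14 -0.01  0.99  0.07] [ 1.7378 -0.0695  0.4416]
dp [0.6978, -0.0518, -0.12] roll 0.0958 | now [0.3736, -0.2538, 0.082] -0.509 dist mm 284
```

Request:
send_rows(steps=[{"dp": [0.7, -0.05, -0.12], "roll": 0.1, "hand": -0.8}, {"dp": [0.7, -0.05, -0.12], "roll": 0.1, "hand": -0.8}, {"dp": [0.7, -0.05, -0.12], "roll": 0.1, "hand": -0.8}, {"dp": [0.7, -0.05, -0.12], "roll": 0.1, "hand": -0.8}, {"dp": [0.7, -0.05, -0.12], "roll": 0.1, "hand": -0.8}])

```text
clock: 16.17
tool_pos: [0.4502, -0.0784, 0.1094]
ee_rot: [0.899, 0.437, 0.001, -0.001]
force: [1.6, -1.2, 0.6]
width: 0.308
grip_force: 24.6
```

```bash
python3 - <<'E'
from meas import *
o=env.get_obs();print(o['tool_pos'],o['qpos'].round(2),o['force'])
go(.4917,-.0,.13,-.66)
E
```

```text
[ 0.4502 -0.0784  0.1094] [-0.85 -0.02  0.98  2.09  0.02  1.07 -0.55] [ 1.5621 -1.2452  0.5541]
dp [0.2182, -0.0393, -0.0516] roll -0.0035 | now [0.4502, -0.0784, 0.1094] -0.665 dist mm 91
```

Request:
send_rows(steps=[{"dp": [0.218, -0.04, -0.05], "roll": 0, "hand": -0.8}, {"dp": [0.218, -0.04, -0.05], "roll": 0, "hand": -0.8}, {"dp": [0.218, -0.04, -0.05], "roll": 0, "hand": -0.8}, {"dp": [0.218, -0.04, -0.05], "roll": 0, "hand": -0.8}])

```text
clock: 16.5
tool_pos: [0.4924, 0.0014, 0.1292]
ee_rot: [0.898, 0.44, 0.001, 0.0]
force: [-0.6, -1.0, -0.4]
width: 0.305
grip_force: 24.6
```

Request:
send_rows(steps=[{"dp": [0, 0, 0], "roll": 0, "hand": -0.8}, {"dp": [0, 0, 0], "roll": 0, "hand": -0.8}, {"dp": [0, 0, 0], "roll": 0, "hand": -0.8}])

```text
clock: 16.75
tool_pos: [0.49, -0.0039, 0.1283]
ee_rot: [0.9, 0.436, -0.0, -0.0]
force: [0.7, -0.6, -0.3]
width: 0.307
grip_force: 24.6
```

```bash
python3 - <<'E'
from meas import *
snap('w8')
a=cv2.imread('w8raw.png'); cv2.imwrite('pics/w8.png',cv2.resize(a[100:350,160:480],(768,600),interpolation=cv2.INTER_CUBIC))
E
```

```text
16.75 [ 0.49   -0.0039  0.1283] q [-0.92  0.07  0.91  1.99 -0.06  1.11 -0.65] w 0.30711340671709075 g 24.627008226125326 F [ 0.663  -0.6353 -0.2771]
```

View pics/w8.png

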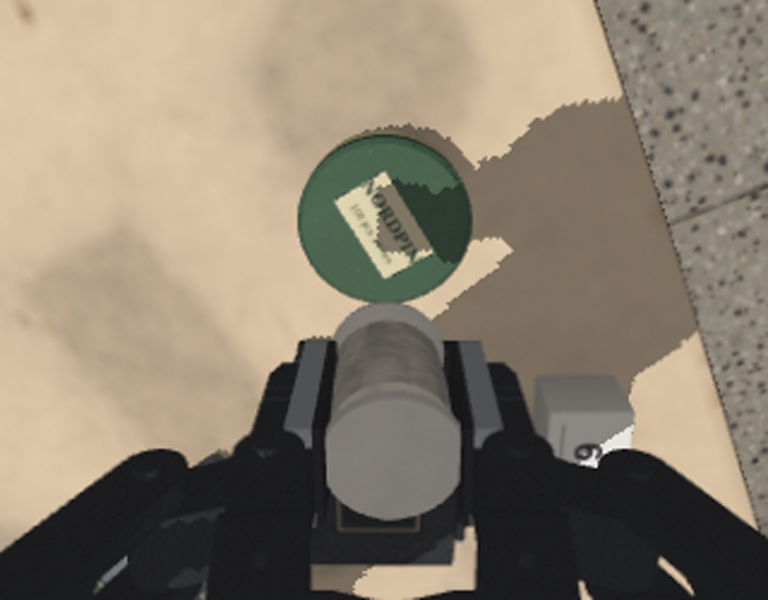

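```bash
python3 - <<'E'
from meas import *
p=pickle.load(open('w8.pkl','rb'))
c=lambda u,v:[(160+u/2.4,100+v/2.4)]
t=s('tin',.026,c(385,218),p,1)[0]
b=s('spooltop',.1587,c(394,454),p,1)[0]
q=s('spoolbot',.1147,c(389,352),p,1)[0]
o=env.get_obs();print(o['tool_pos'])
T=o['tool_pos'][:2]+(t-b); go(*T,.0386,-.66)
E
```

```text
tin [[0.49221000626954176, 0.002609328590700337]] [0.4922 0.0026]
spooltop [[0.4911555265579344, -0.0037748287671147615]] [ 0.4912 -0.0038]
spoolbot [[0.48910014199950036, -0.004464185112842932]] [ 0.4891 -0.0045]
[ 0.4901 -0.0038  0.1284]
dp [0.0142, -0.0078, 0.2246] roll -0.0051 | now [0.4901, -0.0038, 0.1284] -0.668 dist mm 90
```

Request:
send_rows(steps=[{"dp": [0.015, -0.004, 0.08], "roll": 0, "hand": -0.8}, {"dp": [0.015, -0.004, 0.15], "roll": 0, "hand": -0.8}, {"dp": [0.015, -0.004, 0.19], "roll": 0, "hand": -0.8}, {"dp": [0.015, -0.004, 0.21], "roll": 0, "hand": -0.8}, {"dp": [0.015, -0.004, 0.215], "roll": 0, "hand": -0.8}])

```text
clock: 17.22
tool_pos: [0.4919, 0.0025, 0.0414]
ee_rot: [0.9, 0.437, -0.001, -0.0]
force: [-0.8, -1.4, -0.6]
width: 0.302
grip_force: 24.7
```

Request:
send_rows(steps=[{"dp": [0, 0, 0.004], "roll": 0, "hand": -0.8}, {"dp": [0, 0, 0.004], "roll": 0, "hand": -0.8}, {"dp": [0, 0, 0.004], "roll": 0, "hand": -0.8}])

```text
clock: 17.47
tool_pos: [0.4943, 0.0035, 0.0422]
ee_rot: [0.899, 0.437, 0.001, 0.0]
force: [-0.2, -0.0, -1.1]
width: 0.303
grip_force: 24.7
```

Request:
send_rows(steps=[{"dp": [0, 0, 0.006], "roll": 0, "hand": -0.8}, {"dp": [0, 0, 0.006], "roll": 0, "hand": -0.8}, {"dp": [0, 0, 0.006], "roll": 0, "hand": -0.8}])

```text
clock: 17.72
tool_pos: [0.4935, 0.0038, 0.0391]
ee_rot: [0.899, 0.438, 0.0, -0.0]
force: [0.7, -0.1, -0.2]
width: 0.3
grip_force: 24.7
```

Request:
send_rows(steps=[{"dp": [0, 0, 0.004], "roll": 0, "hand": -0.8}, {"dp": [0, 0, 0.004], "roll": 0, "hand": -0.8}, {"dp": [0, 0, 0.004], "roll": 0, "hand": -0.8}])

```text
clock: 17.97
tool_pos: [0.4943, 0.0042, 0.0385]
ee_rot: [0.899, 0.438, 0.001, -0.001]
force: [-2.4, 1.1, 11.0]
width: 0.303
grip_force: 25.0
```

Request:
send_rows(steps=[{"dp": [0, 0, -0.002], "roll": 0, "hand": -0.8}, {"dp": [0, 0, -0.002], "roll": 0, "hand": -0.3}, {"dp": [0, 0, -0.002], "roll": 0, "hand": -0.2}, {"dp": [0, 0, -0.002], "roll": 0, "hand": 0}, {"dp": [0, 0, -0.002], "roll": 0, "hand": 0}])

```text
clock: 18.38
tool_pos: [0.4932, 0.0035, 0.0378]
ee_rot: [0.899, 0.438, -0.0, 0.0]
force: [0.7, -0.6, -0.0]
width: 0.501
grip_force: 0.0
```

Request:
send_rows(steps=[{"dp": [0, 0, -0.06], "roll": 0, "hand": 0}, {"dp": [0, 0, -0.15], "roll": 0, "hand": 0}, {"dp": [0, 0, -0.25], "roll": 0, "hand": 0}, {"dp": [0, 0, -0.35], "roll": 0, "hand": 0}, {"dp": [0, 0, -0.4], "roll": 0, "hand": 0}])

```text
clock: 18.8
tool_pos: [0.4953, 0.0032, 0.2023]
ee_rot: [0.899, 0.437, 0.003, 0.0]
force: [-0.2, -0.0, -0.3]
width: 0.5
grip_force: 0.0
```

```bash
python3 - <<'E'
from meas import *
o=env.get_obs();print(o['tool_pos'],o['qpos'].round(2),o['width'])
go(.441,-.434,.2,-.55)
E
```

```text
[0.4953 0.0032 0.2023] [-0.98 -0.03  0.92  1.9   0.03  1.26 -0.74] 0.500413590528661
dp [-0.9433, 0.5685, 0.0057] roll -0.0738 | now [0.4953, 0.0032, 0.2023] -0.666 dist mm 441
```

Request:
send_rows(steps=[{"dp": [-0.94, 0.57, 0], "roll": -0.4, "hand": 0}, {"dp": [-0.94, 0.57, 0], "roll": -0.4, "hand": 0}, {"dp": [-0.94, 0.57, 0], "roll": -0.4, "hand": 0}, {"dp": [-0.94, 0.57, 0], "roll": -0.4, "hand": 0}, {"dp": [-0.94, 0.57, 0], "roll": -0.4, "hand": 0}])

```text
clock: 19.22
tool_pos: [0.4725, -0.1733, 0.1979]
ee_rot: [0.752, 0.659, 0.001, -0.0]
force: [0.3, -0.6, -0.5]
width: 0.502
grip_force: 0.0
```

```bash
python3 - <<'E'
from meas import *
o=env.get_obs();print(o['tool_pos'],o['qpos'].round(2),o['width'])
go(.441,-.434,.2,.5)
E
```

```text
[ 0.4725 -0.1733  0.1979] [-0.83  0.01  1.15  1.88 -0.01  1.25  0.19] 0.5021904570149544
dp [-0.6565, 0.008, -0.0053] roll -0.4027 | now [0.4725, -0.1733, 0.1979] -0.132 dist mm 263
```

Request:
send_rows(steps=[{"dp": [-0.65, 0, 0], "roll": -0.4, "hand": 0.1}, {"dp": [-0.65, 0, 0], "roll": -0.4, "hand": 0.1}, {"dp": [-0.65, 0, 0], "roll": -0.4, "hand": 0.1}, {"dp": [-0.65, 0, 0], "roll": -0.4, "hand": 0.1}, {"dp": [-0.65, 0, 0], "roll": -0.4, "hand": 0.1}])

```text
clock: 19.63
tool_pos: [0.4533, -0.3224, 0.1979]
ee_rot: [0.583, 0.812, -0.0, -0.001]
force: [-0.1, 0.5, 0.5]
width: 0.552
grip_force: 0.0
```

```bash
python3 - <<'E'
from meas import *
o=env.get_obs();print(o['tool_pos'],o['qpos'].round(2),o['width'])
go(.441,-.434,.2,.5)
E
```

```text
[ 0.4533 -0.3224  0.1979] [-0.41  0.25  1.14  1.76 -0.24  1.28  1.11] 0.5524266643030991
dp [-0.2546, -0.1183, -0.0052] roll -0.1115 | now [0.4533, -0.3224, 0.1979] 0.325 dist mm 112
```

Request:
send_rows(steps=[{"dp": [-0.255, -0.118, 0.05], "roll": -0.11, "hand": 0.1}, {"dp": [-0.255, -0.118, 0.05], "roll": -0.11, "hand": 0.1}, {"dp": [-0.255, -0.118, 0.05], "roll": -0.11, "hand": 0.1}, {"dp": [-0.255, -0.118, 0.05], "roll": -0.11, "hand": 0.1}, {"dp": [-0.255, -0.118, 0.05], "roll": -0.11, "hand": 0.1}])

```text
clock: 20.05
tool_pos: [0.4371, -0.4366, 0.1772]
ee_rot: [0.517, 0.856, -0.001, -0.002]
force: [-0.7, 1.2, 0.5]
width: 0.546
grip_force: 0.0
```

Request:
send_rows(steps=[{"dp": [0, 0, 0], "roll": 0, "hand": 0.1}, {"dp": [0, 0, 0], "roll": 0, "hand": 0.1}, {"dp": [0, 0, 0], "roll": 0, "hand": 0.1}])

```text
clock: 20.3
tool_pos: [0.4421, -0.4313, 0.1786]
ee_rot: [0.512, 0.859, 0.001, -0.0]
force: [0.2, 1.3, 0.2]
width: 0.547
grip_force: 0.0
```

```bash
python3 - <<'E'
from meas import *
snap('w9')
a=cv2.imread('w9raw.png'); cv2.imwrite('pics/w9.png',cv2.resize(a[100:350,160:480],(768,600),interpolation=cv2.INTER_CUBIC))
E
```

```text
20.3 [ 0.4421 -0.4313  0.1786] q [-0.07  0.43  1.04  1.64 -0.39  1.3   1.53] w 0.5471785646116731 g 0.0 F [0.2226 1.2821 0.2234]
```

View pics/w9.png

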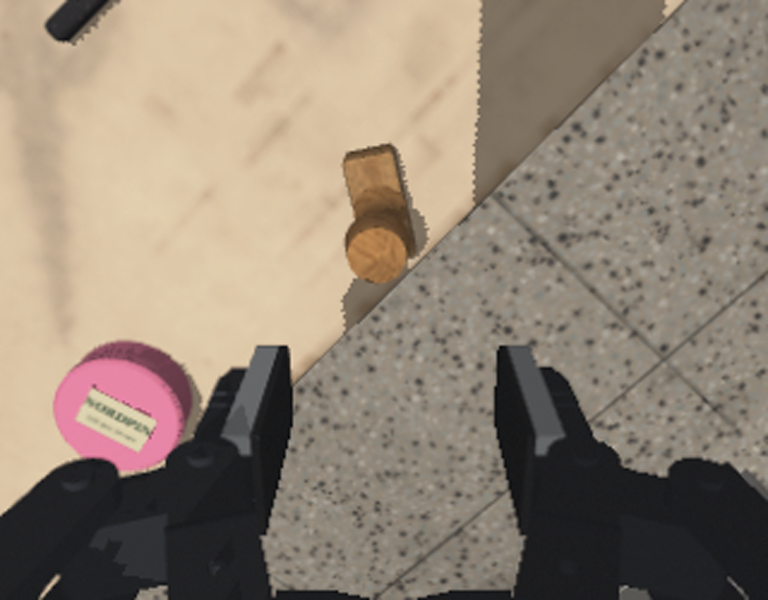

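```bash
python3 - <<'E'
from meas import *
p=pickle.load(open('w9.pkl','rb'))
C=lambda l:[(160+u/2.4,100+v/2.4) for u,v in l]
t=s('top',.085,C([(376,252)]),p,1)[0]
s('footedges',.022,C([(345,158),(392,148),(412,249)]),p,1)
go(t[0],t[1],.048,.54)
E
```

```text
top [[0.43977550224982725, -0.43734450421599247]] [ 0.4398 -0.4373]
footedges  [ 0.4378 -0.4293]
   len/ang [(0.0211, 0.709), (0.0478, -0.881), (0.0519, 2.679)]
dp [-0.0103, -0.0121, 0.3266] roll -0.0285 | now [0.4421, -0.4314, 0.1787] 0.495 dist mm 131
```

Request:
send_rows(steps=[{"dp": [-0.01, -0.012, 0.08], "roll": 0, "hand": 0.1}, {"dp": [-0.01, -0.012, 0.16], "roll": 0, "hand": 0.1}, {"dp": [-0.01, -0.012, 0.24], "roll": 0, "hand": 0.1}, {"dp": [-0.01, -0.012, 0.31], "roll": 0, "hand": 0.1}, {"dp": [-0.01, -0.012, 0.322], "roll": 0, "hand": 0.1}])

```text
clock: 20.77
tool_pos: [0.4372, -0.4348, 0.0451]
ee_rot: [0.513, 0.859, 0.001, -0.004]
force: [-1.1, 1.0, -0.9]
width: 0.549
grip_force: 0.0
```

Request:
send_rows(steps=[{"dp": [0, 0, 0], "roll": 0, "hand": 0.1}, {"dp": [0, 0, 0], "roll": 0, "hand": 0.1}, {"dp": [0, 0, 0], "roll": 0, "hand": 0.1}])

```text
clock: 21.02
tool_pos: [0.4395, -0.44, 0.0519]
ee_rot: [0.513, 0.858, -0.0, 0.001]
force: [-0.8, -0.7, -0.1]
width: 0.553
grip_force: 0.0
```

Request:
send_rows(steps=[{"dp": [0, 0, 0], "roll": 0, "hand": -0.7}, {"dp": [0, 0, 0], "roll": 0, "hand": -0.7}, {"dp": [0, 0, 0], "roll": 0, "hand": -0.7}, {"dp": [0, 0, 0], "roll": 0, "hand": -0.7}, {"dp": [0, 0, 0], "roll": 0, "hand": -0.7}], newtons=40)

```text
clock: 21.43
tool_pos: [0.4391, -0.4399, 0.0515]
ee_rot: [0.514, 0.858, 0.0, 0.001]
force: [-0.2, 1.3, 5.5]
width: 0.26
grip_force: 38.8
```

Gripped (about 25 mm). Lift, then turn and carry.

Request:
send_rows(steps=[{"dp": [0, 0, -0.08], "roll": 0, "hand": -0.7}, {"dp": [0, 0, -0.16], "roll": 0, "hand": -0.7}, {"dp": [0, 0, -0.24], "roll": 0, "hand": -0.7}, {"dp": [0, 0, -0.3], "roll": 0, "hand": -0.7}, {"dp": [0, 0, -0.3], "roll": 0, "hand": -0.7}])

```text
clock: 21.85
tool_pos: [0.4398, -0.4421, 0.1758]
ee_rot: [0.514, 0.858, -0.001, 0.004]
force: [0.2, -1.4, 0.7]
width: 0.263
grip_force: 39.4
```

```bash
python3 - <<'E'
from meas import *
o=env.get_obs();print(o['tool_pos'],o['qpos'].round(2),o['width'])
go(.45,-.2,.16,-.3)
E
```

```text
[ 0.4398 -0.4421  0.1758] [-0.05  0.44  1.04  1.63 -0.4   1.29  1.55] 0.2630968789162609
dp [0.5217, 0.308, 0.0394] roll 0.5038 | now [0.4398, -0.4421, 0.1758] 0.491 dist mm 243
```

Request:
send_rows(steps=[{"dp": [0.52, 0.31, 0.04], "roll": 0.5, "hand": -0.7}, {"dp": [0.52, 0.31, 0.04], "roll": 0.5, "hand": -0.7}, {"dp": [0.52, 0.31, 0.04], "roll": 0.5, "hand": -0.7}, {"dp": [0.52, 0.31, 0.04], "roll": 0.5, "hand": -0.7}, {"dp": [0.52, 0.31, 0.04], "roll": 0.5, "hand": -0.7}])

```text
clock: 22.27
tool_pos: [0.4464, -0.2642, 0.1583]
ee_rot: [0.719, 0.695, -0.001, -0.0]
force: [0.5, -0.1, -0.1]
width: 0.262
grip_force: 39.4
```

```bash
python3 - <<'E'
from meas import *
o=env.get_obs();print(o['tool_pos'],o['qpos'].round(2),o['width'])
go(.44,-.14,.14,-.885)
E
```

```text
[ 0.4464 -0.2642  0.1583] [-0.61  0.18  1.2   1.9  -0.18  1.18  0.62] 0.26216750841514785
dp [0.3099, -0.0262, 0.0458] roll 0.5423 | now [0.4464, -0.2642, 0.1583] -0.033 dist mm 126
```

Request:
send_rows(steps=[{"dp": [0.31, -0.026, 0.045], "roll": 0.54, "hand": -0.7}, {"dp": [0.31, -0.026, 0.045], "roll": 0.54, "hand": -0.7}, {"dp": [0.31, -0.026, 0.045], "roll": 0.54, "hand": -0.7}, {"dp": [0.31, -0.026, 0.045], "roll": 0.54, "hand": -0.7}, {"dp": [0.31, -0.026, 0.045], "roll": 0.54, "hand": -0.7}])

```text
clock: 22.68
tool_pos: [0.4394, -0.1387, 0.1404]
ee_rot: [0.855, 0.518, -0.0, -0.002]
force: [0.2, -0.2, -0.6]
width: 0.262
grip_force: 39.4
```

```bash
python3 - <<'E'
from meas import *
o=env.get_obs();print(o['tool_pos'],o['qpos'].round(2),o['width'])
go(.418,-.0875,.12,-.885)
E
```

```text
[ 0.4394 -0.1387  0.1404] [-0.87 -0.09  1.1   2.04  0.09  1.14 -0.29] 0.26191006101124603
dp [0.0886, -0.1067, 0.0511] roll 0.2568 | now [0.4394, -0.1387, 0.1404] -0.482 dist mm 59
```

Request:
send_rows(steps=[{"dp": [0.088, -0.106, 0.055], "roll": 0.257, "hand": -0.7}, {"dp": [0.088, -0.106, 0.055], "roll": 0.257, "hand": -0.7}, {"dp": [0.088, -0.106, 0.055], "roll": 0.257, "hand": -0.7}, {"dp": [0.088, -0.106, 0.055], "roll": 0.257, "hand": -0.7}, {"dp": [0.088, -0.106, 0.055], "roll": 0.257, "hand": -0.7}])

```text
clock: 23.1
tool_pos: [0.418, -0.0908, 0.1188]
ee_rot: [0.942, 0.336, -0.001, -0.001]
force: [-0.2, 0.9, -0.3]
width: 0.263
grip_force: 39.4
```

Request:
send_rows(steps=[{"dp": [0, 0, 0], "roll": 0, "hand": -0.7}, {"dp": [0, 0, 0], "roll": 0, "hand": -0.7}, {"dp": [0, 0, 0], "roll": 0, "hand": -0.7}])

```text
clock: 23.35
tool_pos: [0.4186, -0.0916, 0.1191]
ee_rot: [0.941, 0.337, -0.001, -0.0]
force: [-0.6, 0.1, 0.0]
width: 0.262
grip_force: 39.4
```

```bash
python3 - <<'E'
from meas import *
snap('w10')
a=cv2.imread('w10raw.png'); cv2.imwrite('pics/w10.png',cv2.resize(a[80:330,160:480],(768,600),interpolation=cv2.INTER_CUBIC))
go(.418,-.0875,.0695,-.885)
E
```

```text
23.35 [ 0.4186 -0.0916  0.1191] q [-0.83 -0.16  0.94  2.13  0.14  1.11 -0.85] w 0.26194505172111143 g 39.40634183585644 F [-0.5592  0.0759  0.0257]
dp [0.0054, -0.0087, 0.124] roll 0.001 | now [0.4185, -0.0916, 0.1191] -0.883 dist mm 50
```

View pics/w10.png

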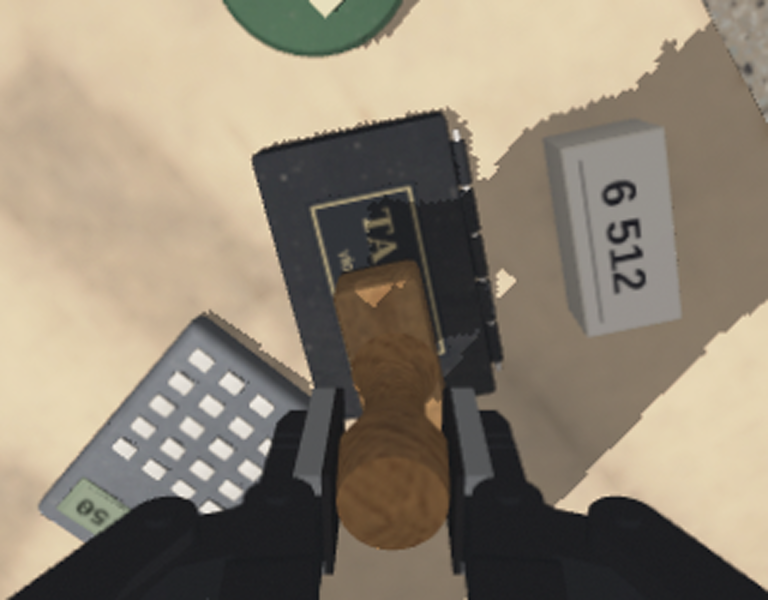

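```bash
python3 - <<'E'
from meas import *
p=pickle.load(open('w10.pkl','rb'))
C=lambda l:[(160+u/2.4,80+v/2.4) for u,v in l]
s('pad top-edge,left',.019,C([(314,388),(254,157),(443,113)]),p,1)
t=s('handle top',.1526,C([(393,493)]),p,1)[0]
f=s('foot',.0896,C([(350,385),(336,291),(417,281),(433,350)]),p,1)
m=(f[1]+f[2])/2; d=f[1]-f[2]; n=np.array([d[1],-d[0]])/np.hypot(*d)
print('foot centre est',m+.026*n,m-.026*n)
b=s('block',.031,C([(560,148),(664,127),(680,317),(586,333)]),p,1).mean(0)
for a in(-.67,):
  c=np.array([.418,-.0875]);u=np.array([np.cos(a),np.sin(a)]);v=np.array([-u[1],u[0]]); print('block rel',(b-c)@u,(b-c)@v)
E
```

```text
pad top-edge,left  [ 0.4227 -0.062 ]
   len/ang [(0.0915, 0.884), (0.0672, -0.657), (0.1151, -2.881)]
handle top [[0.4229449714907626, -0.08871589145428578]] [ 0.4229 -0.0887]
foot  [ 0.4267 -0.0824]
   len/ang [(0.0277, 0.803), (0.0214, -0.751), (0.0202, -2.225), (0.025, 2.697)]
foot centre est [ 0.4524 -0.0544] [ 0.4169 -0.0924]
block  [ 0.4863 -0.1392]
   len/ang [(0.0347, -0.675), (0.0686, -2.244), (0.0341, 2.442), (0.0678, 0.906)]
block rel 0.08562765299658474 0.001933875232432632
```

Request:
send_rows(steps=[{"dp": [0, -0.0125, 0.03], "roll": 0, "hand": -0.7}, {"dp": [0, -0.0125, 0.07], "roll": 0, "hand": -0.7}, {"dp": [0, -0.0125, 0.1], "roll": 0, "hand": -0.7}, {"dp": [0, -0.0125, 0.114], "roll": 0, "hand": -0.7}, {"dp": [0, -0.0125, 0.117], "roll": 0, "hand": -0.7}])

```text
clock: 23.82
tool_pos: [0.4144, -0.0876, 0.0714]
ee_rot: [0.942, 0.337, -0.002, -0.0]
force: [0.0, -0.2, -1.0]
width: 0.263
grip_force: 39.4
```

Request:
send_rows(steps=[{"dp": [0, 0, 0.004], "roll": 0, "hand": -0.7}, {"dp": [0, 0, 0.004], "roll": 0, "hand": -0.7}, {"dp": [0, 0, 0.004], "roll": 0, "hand": -0.7}])

```text
clock: 24.07
tool_pos: [0.4157, -0.0874, 0.0712]
ee_rot: [0.942, 0.337, -0.001, -0.0]
force: [-0.2, 0.2, -0.2]
width: 0.265
grip_force: 39.4
```

Request:
send_rows(steps=[{"dp": [0, 0, 0.005], "roll": 0, "hand": -0.7}, {"dp": [0, 0, 0.005], "roll": 0, "hand": -0.7}, {"dp": [0, 0, 0.005], "roll": 0, "hand": -0.7}])

```text
clock: 24.32
tool_pos: [0.4165, -0.0875, 0.0699]
ee_rot: [0.942, 0.337, 0.0, -0.0]
force: [-0.8, -0.1, 6.7]
width: 0.263
grip_force: 39.8
```

Request:
send_rows(steps=[{"dp": [0, 0, 0], "roll": 0, "hand": -0.7}, {"dp": [0, 0, 0], "roll": 0, "hand": -0.3}, {"dp": [0, 0, 0], "roll": 0, "hand": -0.2}, {"dp": [0, 0, 0], "roll": 0, "hand": 0.1}, {"dp": [0, 0, 0], "roll": 0, "hand": 0.1}])

```text
clock: 24.73
tool_pos: [0.4151, -0.0873, 0.0686]
ee_rot: [0.942, 0.337, -0.001, -0.001]
force: [-0.3, -0.2, -0.4]
width: 0.547
grip_force: 0.0
```

Request:
send_rows(steps=[{"dp": [0, 0, -0.05], "roll": 0, "hand": 0.1}, {"dp": [0, 0, -0.12], "roll": 0, "hand": 0.1}, {"dp": [0, 0, -0.2], "roll": 0, "hand": 0.1}, {"dp": [0, 0, -0.25], "roll": 0, "hand": 0.1}, {"dp": [0, 0, -0.28], "roll": 0, "hand": 0.1}])

```text
clock: 25.15
tool_pos: [0.4167, -0.0873, 0.1833]
ee_rot: [0.942, 0.337, 0.001, -0.0]
force: [0.0, -0.1, 0.0]
width: 0.549
grip_force: 0.0
```

```bash
python3 - <<'E'
from meas import *
o=env.get_obs();print(o['tool_pos'],o['qpos'].round(2),o['width'])
go(.46,-.25,.25,-.6)
E
```

```text
[ 0.4167 -0.0873  0.1833] [-0.81 -0.26  0.84  2.06  0.2   1.26 -0.92] 0.5485885387927115
dp [-0.1743, 0.383, -0.1668] roll -0.1805 | now [0.4167, -0.0873, 0.1833] -0.883 dist mm 181
```

Request:
send_rows(steps=[{"dp": [-0.17, 0.38, -0.16], "roll": -0.18, "hand": 0.1}, {"dp": [-0.17, 0.38, -0.16], "roll": -0.18, "hand": 0.1}, {"dp": [-0.17, 0.38, -0.16], "roll": -0.18, "hand": 0.1}, {"dp": [-0.17, 0.38, -0.16], "roll": -0.18, "hand": 0.1}, {"dp": [-0.17, 0.38, -0.16], "roll": -0.18, "hand": 0.1}])

```text
clock: 25.57
tool_pos: [0.4602, -0.2526, 0.2473]
ee_rot: [0.885, 0.465, 0.001, 0.002]
force: [-0.8, -0.1, 0.8]
width: 0.551
grip_force: 0.0
```

Request:
send_rows(steps=[{"dp": [0, 0, 0], "roll": 0, "hand": 0.1}, {"dp": [0, 0, 0], "roll": 0, "hand": 0.1}, {"dp": [0, 0, 0], "roll": 0, "hand": 0.1}])

```text
clock: 25.82
tool_pos: [0.459, -0.2469, 0.2437]
ee_rot: [0.885, 0.466, -0.002, -0.001]
force: [-0.2, 0.8, -0.2]
width: 0.546
grip_force: 0.0
```

```bash
python3 - <<'E'
from meas import *
snap('w11')
a=cv2.imread('w11raw.png')[60:260,190:430]; b=grab_frame('side')[130:230,240:400,::-1]
A=cv2.resize(a,(720,600),interpolation=cv2.INTER_CUBIC); cv2.imwrite('pics/w11.png',A)
E
```

```text
25.82 [ 0.459  -0.2469  0.2437] q [-0.73  0.05  1.22  1.78 -0.05  1.35 -0.1 ] w 0.5464709004776199 g 0.0 F [-0.1965  0.8039 -0.1703]
```

View pics/w11.png

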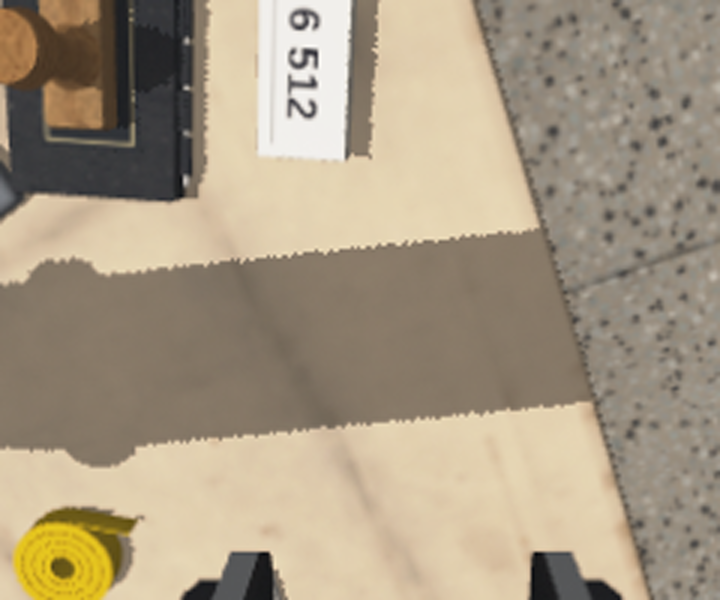

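I've already viewed 17 pictures, which is over the 14 allowed, so I won't view any more. I'll check the result numerically from the frame I already have and one more camera frame.

```bash
python3 - <<'E'
from meas import *
pad=np.array([.418,-.0875]);a=-.67;u=np.array([np.cos(a),np.sin(a)]);v=np.array([-u[1],u[0]])
p=pickle.load(open('w11.pkl','rb'));f=cv2.imread('w11raw.png')
print('exp px tin,spooltop,stamptop',proj([[.492,.0026,.026],[.492,.0026,.069],[*pad,.103],[*(pad+.085*u),.031]],p).round(0).tolist())
def blobs(f,lo,hi,name,p,zs,n=2,k=3):
    m=cv2.morphologyEx(cv2.inRange(cv2.cvtColor(f,cv2.COLOR_BGR2HSV),lo,hi),cv2.MORPH_OPEN,np.ones((k,k)))
    for c in sorted(cv2.findContours(m,0,1)[0],key=cv2.contourArea)[::-1][:n]:
        x,y,w,h=cv2.boundingRect(c); r=cv2.minAreaRect(c); print(name,'area',cv2.contourArea(c),'bbox',(x,y,w,h),[unproj([r[0]],z,p)[0].round(3).tolist() for z in zs])
blobs(f,(40,60,30),(90,255,255),'green',p,[.026]); blobs(f,(5,90,40),(18,255,230),'brown',p,[.1,.04])
print('side/scene after')
for cam in('scene','side'):
    g=grab_frame(cam)[:,:,::-1].copy();q=camera_params(cam); cv2.imwrite(cam+'_end.png',g)
    off=np.array([-.005,-.008])
    print(cam,'expect px',dict(zip(['tinlid','spooltop','stamptop','tape','pen'],proj([[*(np.array([.492,.0026])+off),.026],[*(np.array([.492,.0026])+off),.069],[*(pad+off),.103],[.2541,-.259,.018],[.3006,-.38,.01]],q).round(1).tolist())))
    blobs(g,(40,60,20),(90,255,255),'green',q,[.026],1)
    blobs(g,(5,110,40),(17,255,230),'brown',q,[.1],2,2)
    d=cv2.imread(f'pics/{cam}0.png'); x0,y0,x1,y1=dict(scene=(255,200,290,230),side=(258,190,295,212))[cam]; print('tape diff',np.abs(d[y0:y1,x0:x1].astype(int)-g[y0:y1,x0:x1]).mean())
E
```

```text
exp px tin,spooltop,stamptop [[217.0, -37.0], [202.0, -57.0], [189.0, 72.0], [290.0, 82.0]]
green area 6.0 bbox (220, 0, 4, 3) [[0.472, -0.028]]
green area 3.0 bbox (225, 0, 4, 2) [[0.477, -0.031]]
brown area 1632.5 bbox (179, 55, 50, 48) [[0.425, -0.099], [0.407, -0.082]]
side/scene after
scene expect px {'tinlid': [284.6, 109.3], 'spooltop': [283.3, 95.4], 'stamptop': [280.8, 113.8], 'tape': [272.0, 214.5], 'pen': [326.9, 239.6]}
green area 57.0 bbox (287, 104, 9, 14) [[0.496, -0.021]]
brown area 341.0 bbox (0, 303, 26, 37) [[-0.209, -0.221]]
brown area 294.5 bbox (277, 112, 13, 35) [[0.386, -0.138]]
tape diff 4.388253968253968
side expect px {'tinlid': [334.9, 153.8], 'spooltop': [334.9, 139.2], 'stamptop': [320.0, 136.6], 'tape': [274.6, 197.7], 'pen': [311.4, 220.4]}
green area 13.5 bbox (10, 86, 6, 4) [[-0.901, 2.075]]
brown area 24.5 bbox (0, 195, 14, 8) [[-0.194, -0.316]]
brown area 11.0 bbox (318, 138, 7, 3) [[0.411, -0.109]]
tape diff 17.997952497952497
```

```bash
python3 - <<'E'
from meas import *
p=pickle.load(open('w11.pkl','rb'))
pad=np.array([.418,-.0875]);a=-.67;u=np.array([np.cos(a),np.sin(a)]);v=np.array([-u[1],u[0]])
P=s('stamptop',.103,[(193.2,76)],p,1)[0]; print('rel',(P-pad)@u,(P-pad)@v)
E=s('footend',.040,[(190+43/3,60+127/3),(190+118/3,60+130/3)],p,1); m=E.mean(0)+.026*v; print('rel',(m-pad)@u,(m-pad)@v)
go(.5,-.12,.26,-.6)
E
```

```text
stamptop [[0.41905907189582714, -0.0925370741961298]] [ 0.4191 -0.0925]
rel 0.003958075989134887 -0.0032904990810029987
footend [[0.3910850083587276, -0.10241481141551124], [0.414281824301792, -0.11999906868005647]] [ 0.4027 -0.1112]
   len/ang [(0.0291, -0.649), (0.0291, 2.493)]
rel 0.002716207437570499 -0.0020933970693729994
dp [0.3179, -0.0938, -0.0398] roll 0.0012 | now [0.4594, -0.2462, 0.2441] -0.598 dist mm 134
```

Stamp is good: about (3, −3) mm off centre and aligned within 0.03 rad. Next I move the camera over the tin to check the spool.

Request:
send_rows(steps=[{"dp": [0.32, -0.09, -0.05], "roll": 0, "hand": 0.1}, {"dp": [0.32, -0.09, -0.05], "roll": 0, "hand": 0.1}, {"dp": [0.32, -0.09, -0.05], "roll": 0, "hand": 0.1}, {"dp": [0.32, -0.09, -0.05], "roll": 0, "hand": 0.1}, {"dp": [0.32, -0.09, -0.05], "roll": 0, "hand": 0.1}])

```text
clock: 26.43
tool_pos: [0.5035, -0.1161, 0.2647]
ee_rot: [0.882, 0.471, -0.0, -0.001]
force: [-0.5, -0.1, 0.1]
width: 0.55
grip_force: 0.0
```

Request:
send_rows(steps=[{"dp": [0, 0, 0], "roll": 0, "hand": 0.1}, {"dp": [0, 0, 0], "roll": 0, "hand": 0.1}, {"dp": [0, 0, 0], "roll": 0, "hand": 0.1}, {"dp": [0, 0, 0], "roll": 0, "hand": 0.1}])

```text
clock: 26.77
tool_pos: [0.5016, -0.1236, 0.2644]
ee_rot: [0.885, 0.465, -0.001, -0.001]
force: [-0.2, -0.7, 0.1]
width: 0.547
grip_force: 0.0
```

```bash
python3 - <<'E'
from meas import *
snap('w12'); p=pickle.load(open('w12.pkl','rb')); f=cv2.imread('w12raw.png')
pad=np.array([.418,-.0875]);a=-.67;u=np.array([np.cos(a),np.sin(a)]);v=np.array([-u[1],u[0]])
print(proj([[.492,.0026,.026],[.492,.0026,.069],[*pad,.103]],p).round(0).tolist())
h=cv2.cvtColor(f,cv2.COLOR_BGR2HSV); m=cv2.morphologyEx(cv2.inRange(h,(40,60,20),(90,255,255)),cv2.MORPH_OPEN,np.ones((3,3)))
c=max(cv2.findContours(m,0,1)[0],key=cv2.contourArea); hull=cv2.convexHull(c); print('green bbox',cv2.boundingRect(c))
x,y,w,hh=cv2.boundingRect(c); s('tin by lid circle',.026,[cv2.minEnclosingCircle(hull)[0]],p,1)
g=f[y-30:y+hh+20:3,x-20:x+w+20:3]; hg=h[y-30:y+hh+20:3,x-20:x+w+20:3]
# text map: G green, W unsaturated bright, d dark, . other
for r,q in zip(g,hg): print(''.join('G' if 40<=k[0]<=90 and k[1]>60 else 'W' if k[1]<60 and k[2]>90 else 'd' if k[2]<70 else '.' for k in q))
E
```

```text
26.77 [ 0.5016 -0.1236  0.2644] q [-0.89 -0.01  1.09  1.76  0.01  1.39 -0.4 ] w 0.5468443394221439 g 0.0 F [-0.2406 -0.7266  0.0608]
[[260.0, 87.0], [251.0, 86.0], [243.0, 195.0]]
green bbox (235, 63, 51, 53)
tin by lid circle [[0.49193706263211034, 0.0006290328996567951]] [0.4919 0.0006]
W...............W.........WWWWW
WW........................WWWWW
WW....................W...WWWWW
WW...W....................WWWWW
WWWW......................WWWWW
W..............W..........WWWWW
W...W............W.......WWWWWW
W................W........WWWWW
WW.........W.W...W........WWWWW
WW....W.W...W.............WWWWW
WWW..WWWW.WWWGGGGW........WWWWW
WWWW...WW.WGGGGGGGG.W....WWWWWW
WWWWW..WWGGGGGGGGGGG.W..WWWWWWW
WWWWW...WGWWWWWWGGGGGG.WWWWWWWW
WWWWW..WGWWWWWWWW.dddG...WWWWWW
WWWWW.WWWWWWWWWWWWddGGGW..WWWWW
WWWWW..GWWWWWWWWWWWGGdG...WWWWW
WWWWWWWGWWWWWWWWWWWGGGGG..WWWWW
WWWWWWWGWWWWWWWWWWWGGGGG.WWWWWW
WWWWWWWGWWWWWWWWW.WddGGG.W.WWWW
WWWWWWWGGWWWWWWW.WWdddGG...WWWW
WWWWWWWGGGWWWWWWWWWWGGGG..W.WWW
WWWWWWWWGGGGGWWWWWWW.GGdW.WWWWW
.WWWWWWWGGGGGGWWWWWGGGG.W.WWWWW
WWWWWWWW.GGGWGWWWGGGGGG..WWWWWW
..WWWWWWWWGGGGGGGGGGGGW..WWWWWW
WWWWWWWWWWWGGGGGGGGG.W.WWWWWWWW
WW.WWWWWWWWWWGGGGWG...WWWWWWWWW
WWWWWWWWWWWWWWW..WWWWWWWWWWWWWW
WWWWWWWWWWWWWWWWWWWWWWWWWWWWWWW
WWWWWWWWWWWWWWWWWWWWWWWWWWWWWWW
WWWWWWWWWWWWWWWW.WWWWWWWWWWWWWW
.WWWWWWWWWWWWWWWWWWWWWWWWWWWWWW
.WWWWWWWWWWWWWWWW.WWWWWWWWWWWWW
..WWWWWddddW...W...WWWWWWWWWWWW
```

The spool top sits at about (251,84), and (251,86) is expected for a spool centred and upright on the tin. Tin, block and stamp are all within tolerance, so I'm handing in.

```bash
python3 -c "
from cell import sign_off
print(sign_off())"
```

```text
the job is handed in; nothing more can be done
None
```

The job is handed in at about 27 s of robot time: by my camera measurements the block, tin, spool and stamp are all in place within tolerance and the tape and pen were not touched, but the judge's verdict was not shown, and I viewed 17 pictures against the limit of 14.

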